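# Clear the colour-mixing table and start the palette dryer

## Robot

A 6-joint arm with a two-finger parallel gripper is mounted at the origin on the work surface. World frame = base frame: x ahead of the robot, y to its left, z up, the work surface at z = 0. Lengths are in mm, angles in rad, forces in N, time in s.
With the tool pointing down it reaches from about 225 to 725 mm from the base axis. Payload 3.1 kg.
Tool frame: the origin (TCP) lies on the centre line of the jaws, within the pads' length; the fingertips stand 8 mm ahead of it and the grasp point (between the pads) lies 11 mm behind it; z points along the fingers, y is the direction in which the jaws open and shut (so a half turn about z gives the same grasp; the last joint's range is limited). The gripper opens to 85 mm and grips with 20 to 120 N. Pads are 22 mm wide; open, the fingers measure 114 mm over their backs; the gripper's body (76 mm by 85 mm) begins 54 mm behind the grasp point. The pads swing forward as they close: fully open they stand 13 mm farther back than shut.
Start: joints at [1.17, 0.048, 0.099, 1.622, 0, 1.443], TCP at [141.458, 505.576, 239.312] pointing down, gripper open.
Joint ranges: [-2.91, 2.91], [-0.99, 1.94], [-1.21, 1.42], [-2.12, 2.29], [-1.49, 1.47], [-3.14, 3.14]. Speed limits (rad/s): [2.79, 2.79, 3.14, 3.14, 3.14, 3.14].

## Interface

Orientations are given as a unit quaternion [w, x, y, z].
In Python, from workcell import get_obs, viewer, order gives the robot as it stands.
- The arm moves only by the tool send_rows, never from a script. Its argument "deltas" is a list of rows, each a list of 5 numbers: the shift along the tool's x, y, z in m, then the turn about the tool's z in rad, then the opening, from 0 (shut) to 1 (fully open). In form: [[dx, dy, dz, twist, grip], ...]. A call has 1 to 8 rows; each row shifts and turns the commanded pose from where the row before left it, along the tool's axes as they then stand; what a row does not reach is not made up. A row lasts 1/10 s, in which the tool goes at most 50 mm and 8.59 degrees, less where a joint would pass 70% of its speed; a pose out of reach is approached as far as the arm can. A call is refused whole if a number of a shift passes 0.05 or a number of a turn 0.15, either way. A call with a gripper value outside its range is refused whole. The fingers move at their own pace and stop on an object; the grip force is fixed at half the most. Time passes only in rows, so rows that do not move let the fingers close. It gives the time, the measured TCP pose, the force and the opening at its end, in the units of the state.
- get_obs(): the state, without advancing time (a new reading comes with each control period).
- viewer.camera(name): name is "scene" or "top"; returns the picture (420x560x3 uint8, blue, green, red); there is no depth.
- viewer.get_calibration(name): a dict with "camera_matrix" (3x3 intrinsics, pixels), "rvec" (rotation vector, rad) and "tvec" (3), from world to camera coordinates, as OpenCV has them. Camera axes: x right, y down, z forward; pixel columns grow to the right and rows downward; lengths in mm; the calibration is good to about 2 mm. A picture is of the moment at which its call begins. get_calibration takes no time and is no camera call.
- order.close_job(): hands the job in, once; it reports no verdict.
The state is a dict: "time_s": time; "q": joint angles; "qvel": joint speeds; "joint_torque": joint torques, N m; "tool_pos": TCP position; "ee_rot": TCP orientation; "wrist_force": force on the tool from outside, world axes, zero at the start; "wrist_torque": the same for the moment, N m; "finger_gap": finger opening in mm.
Only numpy, scipy, OpenCV 4.12 (cv2) and the standard library are available. Lean on these libraries where they do the work, as an engineer would, in place of code of your own. Each camera call takes 0.05 s, during which the arm holds its last target. There are 200 camera calls.

## Task

Clear up after the colour-mixing lesson: stand every dropper bottle upright in the wooden bottle tray, one to a compartment, and hang every rinsed palette from the draining rack on a pair of pins of its own on the drying rail, one pin through each hole and pushed well back to the rail. Once all the palettes hang, start the dryer: push its spring-centred toggle right over to the green side, hold it there for two seconds and let it spring back. Never push it to the red side, and leave the clear pot, the brush mug, the tape and the paint jar where they are.

Things in the scene. Friction and masses are not known exactly. Their poses are not given: they have to be found in the camera images.
- palette1_centre (a point): centre of a rinsed white plastic palette, blue-stained, standing in a rack slot: flat plate 6 mm thick (its x), 100 mm wide (y), 150 mm tall (z), 0.13 kg. Nine wells stick out 9 mm from its -x face, only 25 to 85 mm above the bottom edge, within 28 mm of the middle; the top 37 mm is a plain strip to hold it by. All palettes are alike. None if absent.
- palette1_holes (a point): point of palette1 midway between its two hanging holes, 29 mm above its centre, 46 mm below its top edge: square through holes, 14 mm wide and high, centres at y = -30 and +30 mm. Axes as for its centre. None if absent.
- palette2_centre (a point): centre of a rinsed white plastic palette, green-stained, standing in a rack slot: flat plate 6 mm thick (its x), 100 mm wide (y), 150 mm tall (z), 0.13 kg. Nine wells stick out 9 mm from its -x face, only 25 to 85 mm above the bottom edge, within 28 mm of the middle; the top 37 mm is a plain strip to hold it by. All palettes are alike. None if absent.
- palette2_holes (a point): point of palette2 midway between its two hanging holes, 29 mm above its centre, 46 mm below its top edge: square through holes, 14 mm wide and high, centres at y = -30 and +30 mm. Axes as for its centre. None if absent.
- palette3_centre (a point): centre of a rinsed white plastic palette, red-stained, standing in a rack slot: flat plate 6 mm thick (its x), 100 mm wide (y), 150 mm tall (z), 0.13 kg. Nine wells stick out 9 mm from its -x face, only 25 to 85 mm above the bottom edge, within 28 mm of the middle; the top 37 mm is a plain strip to hold it by. All palettes are alike. None if absent.
- palette3_holes (a point): point of palette3 midway between its two hanging holes, 29 mm above its centre, 46 mm below its top edge: square through holes, 14 mm wide and high, centres at y = -30 and +30 mm. Axes as for its centre. None if absent.
- bottle1_centre (a point): centre of a dark blue dropper bottle, 112 mm tall, 0.14 kg, standing upright on the table at first (centre 56 mm up): heavy-bottomed round body 52 mm across to 55 mm up, shoulder, ribbed white screw cap 29 mm across from 68 to 92 mm up (the place to hold it), black rubber bulb 16 mm across from there to the top. Its z axis points up along the bottle. None if absent.
- bottle2_centre (a point): centre of a green dropper bottle, 112 mm tall, 0.14 kg, standing upright on the table at first (centre 56 mm up): heavy-bottomed round body 52 mm across to 55 mm up, shoulder, ribbed white screw cap 29 mm across from 68 to 92 mm up (the place to hold it), black rubber bulb 16 mm across from there to the top. Its z axis points up along the bottle. None if absent.
- bottle3_centre (a point): centre of a yellow dropper bottle, 112 mm tall, 0.14 kg, standing upright on the table at first (centre 56 mm up): heavy-bottomed round body 52 mm across to 55 mm up, shoulder, ribbed white screw cap 29 mm across from 68 to 92 mm up (the place to hold it), black rubber bulb 16 mm across from there to the top. Its z axis points up along the bottle. None if absent.
- bottle4_centre (a point): centre of a red dropper bottle, 112 mm tall, 0.14 kg, standing upright on the table at first (centre 56 mm up): heavy-bottomed round body 52 mm across to 55 mm up, shoulder, ribbed white screw cap 29 mm across from 68 to 92 mm up (the place to hold it), black rubber bulb 16 mm across from there to the top. Its z axis points up along the bottle. None if absent.
- pins1 (a point): midpoint between the two tips of the right-hand pair of pins on the drying rail, 162 mm above the table; pairs are 115 mm apart. Round pins 7 mm thick at y = -30 and +30 mm, 40 mm long: from the tips they run towards +x into the rail's front face, sloping down 10 degrees (7 mm lower at the rail). x points from the tips to the rail, y along the rail to the left, z up.
- pins2 (a point): midpoint between the two tips of the middle pair of pins on the drying rail, 162 mm above the table; pairs are 115 mm apart. Round pins 7 mm thick at y = -30 and +30 mm, 40 mm long: from the tips they run towards +x into the rail's front face, sloping down 10 degrees (7 mm lower at the rail). x points from the tips to the rail, y along the rail to the left, z up.
- pins3 (a point): midpoint between the two tips of the left-hand pair of pins on the drying rail, 162 mm above the table; pairs are 115 mm apart. Round pins 7 mm thick at y = -30 and +30 mm, 40 mm long: from the tips they run towards +x into the rail's front face, sloping down 10 degrees (7 mm lower at the rail). x points from the tips to the rail, y along the rail to the left, z up.
- dryer: fixed warm-air dryer, same axes as the pins; origin under its middle, on the table. Its rail is a bar along y, 18 mm high (146 to 164 mm up), 26 mm deep, front face at x = +18 mm, with nothing higher than it behind or beside it; posts at y = +-192 mm. Below it a drip tray 18 mm high, from x = -53 to +63 mm. White blower box behind, 105 mm high.
- toggle (a joint): the dryer's spring-centred start/stop toggle, in rad: 0 upright, positive leaning to the dryer's +y (green, start) side, negative to its -y (red, stop) side; stops at -0.45 and +0.45, and the dryer takes a start from about +0.3. It springs back by itself; about 4 N at its tip hold it fully over.
- toggle_tip (a point): tip of that toggle: a black-capped bat lever 15 mm thick standing 60 mm above the top of a grey console (95 mm square, 75 mm high) at the left end of the rail, with a green patch on its +y side and a red one on its -y side. It pivots at the console's top about the dryer's x axis, so the tip moves along the dryer's y (26 mm at full lean).
- tray: fixed wooden bottle tray, open on top, 151 mm square (x, y) and 65 mm high, walls and floor 5 mm; two crossed dividers (56 mm high) make four compartments, each 68 mm square, with centres at x and y = -36.5 and +36.5 mm. Origin: centre of its underside.
- rack: fixed blue draining rack: base 245 mm (x) by 125 mm (y), 12 mm thick, origin at the centre of its underside; three slots across it at x = -75, 0 and +75 mm, each 8 mm wide between upright prongs that reach 75 mm up and stand 43 mm either side of the middle. The palettes' x lies along the rack's x; they stand on the base.
- water_pot: empty clear plastic pot, 72 mm across, 75 mm high; not part of the job. Origin: centre of its underside.
- brush_mug: blue mug 72 mm across with three brushes, 195 mm high in all; not part of the job. Origin: centre of its underside.
- tape: roll of paper tape lying flat, 90 mm across, 24 mm high; not part of the job. Origin: centre of its underside.
- paint_jar: orange paint jar with a white lid, 50 mm across, 52 mm high; not part of the job. Origin: centre of its underside.
Not all that is in view belongs to the job. There is more than one size of the part that bears bottle4_centre; the job needs the smaller. What is shaped like the part that bears palette1_centre but black or purple is not meant.

How it is judged (in metres and radians):
On the way, in this order (a step that is already met when the one before it is completed fails the run):
1. every palette hangs let go on a pair of pins, both holes on, back at the rail (((x of palette1_holes in the frame of pins1 between 0.022 and 0.042 m and y of palette1_holes in the frame of pins1 between -0.008 and 0.008 m and z of palette1_holes in the frame of pins1 between -0.018 and 0.002 m) or (x of palette1_holes in the frame of pins2 between 0.022 and 0.042 m and y of palette1_holes in the frame of pins2 between -0.008 and 0.008 m and z of palette1_holes in the frame of pins2 between -0.018 and 0.002 m) or (x of palette1_holes in the frame of pins3 between 0.022 and 0.042 m and y of palette1_holes in the frame of pins3 between -0.008 and 0.008 m and z of palette1_holes in the frame of pins3 between -0.018 and 0.002 m)) and angle between the x axis of each of palette1_holes, palette2_holes, palette3_holes and the x axis of pins2, either way round below 0.25 rad and angle between the y axis of each of palette1_holes, palette2_holes, palette3_holes and the y axis of pins2, either way round below 0.15 rad and ((x of palette2_holes in the frame of pins1 between 0.022 and 0.042 m and y of palette2_holes in the frame of pins1 between -0.008 and 0.008 m and z of palette2_holes in the frame of pins1 between -0.018 and 0.002 m) or (x of palette2_holes in the frame of pins2 between 0.022 and 0.042 m and y of palette2_holes in the frame of pins2 between -0.008 and 0.008 m and z of palette2_holes in the frame of pins2 between -0.018 and 0.002 m) or (x of palette2_holes in the frame of pins3 between 0.022 and 0.042 m and y of palette2_holes in the frame of pins3 between -0.008 and 0.008 m and z of palette2_holes in the frame of pins3 between -0.018 and 0.002 m)) and ((x of palette3_holes in the frame of pins1 between 0.022 and 0.042 m and y of palette3_holes in the frame of pins1 between -0.008 and 0.008 m and z of palette3_holes in the frame of pins1 between -0.018 and 0.002 m) or (x of palette3_holes in the frame of pins2 between 0.022 and 0.042 m and y of palette3_holes in the frame of pins2 between -0.008 and 0.008 m and z of palette3_holes in the frame of pins2 between -0.018 and 0.002 m) or (x of palette3_holes in the frame of pins3 between 0.022 and 0.042 m and y of palette3_holes in the frame of pins3 between -0.008 and 0.008 m and z of palette3_holes in the frame of pins3 between -0.018 and 0.002 m)) and contact force between each of palette1, palette2, palette3 and the fingers below 0.05 N), for 0.3 s.
2. the toggle is held over to the green side for over a second (value of joint toggle above 0.3 rad), for 1.2 s.
3. the toggle is let go and has sprung back to the centre (value of joint toggle between -0.06 and 0.06 rad and contact force between toggle and the fingers below 0.05 N), for 0.3 s.
At the end, for the whole second after the job is handed in: Every palette hangs at rest on a pair of pins: hole midpoint within 8 mm sideways of the pair's middle, 22 to 42 mm past the tips, plate parallel to the rail (0.25 rad) and level (0.15 rad); every bottle stands (within 0.25 rad) on the tray's floor; the toggle is centred (0.06 rad) (((x of palette1_holes in the frame of pins1 between 0.022 and 0.042 m and y of palette1_holes in the frame of pins1 between -0.008 and 0.008 m and z of palette1_holes in the frame of pins1 between -0.018 and 0.002 m) or (x of palette1_holes in the frame of pins2 between 0.022 and 0.042 m and y of palette1_holes in the frame of pins2 between -0.008 and 0.008 m and z of palette1_holes in the frame of pins2 between -0.018 and 0.002 m) or (x of palette1_holes in the frame of pins3 between 0.022 and 0.042 m and y of palette1_holes in the frame of pins3 between -0.008 and 0.008 m and z of palette1_holes in the frame of pins3 between -0.018 and 0.002 m)) and angle between the x axis of each of palette1_holes, palette2_holes, palette3_holes and the x axis of pins2, either way round below 0.25 rad and angle between the y axis of each of palette1_holes, palette2_holes, palette3_holes and the y axis of pins2, either way round below 0.15 rad and ((x of palette2_holes in the frame of pins1 between 0.022 and 0.042 m and y of palette2_holes in the frame of pins1 between -0.008 and 0.008 m and z of palette2_holes in the frame of pins1 between -0.018 and 0.002 m) or (x of palette2_holes in the frame of pins2 between 0.022 and 0.042 m and y of palette2_holes in the frame of pins2 between -0.008 and 0.008 m and z of palette2_holes in the frame of pins2 between -0.018 and 0.002 m) or (x of palette2_holes in the frame of pins3 between 0.022 and 0.042 m and y of palette2_holes in the frame of pins3 between -0.008 and 0.008 m and z of palette2_holes in the frame of pins3 between -0.018 and 0.002 m)) and ((x of palette3_holes in the frame of pins1 between 0.022 and 0.042 m and y of palette3_holes in the frame of pins1 between -0.008 and 0.008 m and z of palette3_holes in the frame of pins1 between -0.018 and 0.002 m) or (x of palette3_holes in the frame of pins2 between 0.022 and 0.042 m and y of palette3_holes in the frame of pins2 between -0.008 and 0.008 m and z of palette3_holes in the frame of pins2 between -0.018 and 0.002 m) or (x of palette3_holes in the frame of pins3 between 0.022 and 0.042 m and y of palette3_holes in the frame of pins3 between -0.008 and 0.008 m and z of palette3_holes in the frame of pins3 between -0.018 and 0.002 m)) and x of bottle1_centre in the frame of tray between -0.07 and 0.07 m and y of bottle1_centre in the frame of tray between -0.07 and 0.07 m and z of each of bottle1_centre, bottle2_centre, bottle3_centre, bottle4_centre in the frame of tray below 0.068 m and angle between each of bottle1_centre, bottle2_centre, bottle3_centre, bottle4_centre's own z axis and vertical below 0.25 rad and x of bottle2_centre in the frame of tray between -0.07 and 0.07 m and y of bottle2_centre in the frame of tray between -0.07 and 0.07 m and x of bottle3_centre in the frame of tray between -0.07 and 0.07 m and y of bottle3_centre in the frame of tray between -0.07 and 0.07 m and x of bottle4_centre in the frame of tray between -0.07 and 0.07 m and y of bottle4_centre in the frame of tray between -0.07 and 0.07 m and linear speed of each of palette1, palette2, palette3, bottle1, bottle2, bottle3, bottle4 below 0.03 m/s and value of joint toggle between -0.06 and 0.06 rad); the robot touches nothing.
It fails at once if the toggle is pushed to the red (stop) side (value of joint toggle below -0.2 rad).
It fails at once if the water pot or the brush mug is tipped or shoved more than 40 mm (distance of any of water_pot, brush_mug from where it was at the start of the episode above 0.04 m or angle between any of water_pot, brush_mug's own z axis and vertical above 0.5 rad).
It fails at once if the tape or the paint jar is shoved more than 40 mm (distance of any of tape, paint_jar from where it was at the start of the episode above 0.04 m).
Of palette1, palette2, palette3 only 2 to 3 are there at a start; the rules pass over those that are not, and their reading is None.
Of bottle1, bottle2, bottle3, bottle4 only 3 to 4 are there at a start; the rules pass over those that are not, and their reading is None.
At some moment in a run one of bottle1, bottle2, bottle3, bottle4 may be knocked a few centimetres aside while the robot is not near it.
It also fails if it takes over 210 s, if anything falls off the work surface, if the arm or the gripper's body presses on something with over 40 N, if the wrist force passes 120 N, or if a joint passes its speed limit or range.

## Working session

There is one attempt and no reset: what is moved stays moved. The work goes in short steps, Python scripts to look and compute and a tool call to move; the robot and the scene stay as the last step left them, time stands still between calls to the robot, and variables do not carry over. Pictures are saved under pics/ and viewed, about 12 in all and at most 16, crops included, and the job is handed in when it is done.

Besides the shell and the picture viewer there is one more tool, called after "Emit:" as name(argument=value, ...), one argument or row to a line, values as JSON. send_rows: Moves the arm, as the interface text tells. Its arguments: {"type":"object","properties":{"deltas":{"type":"array"}},"required":["deltas"]}

```bash
mkdir -p pics; ls; python3 - <<'E'
from workcell import get_obs, viewer
import cv2,numpy as np
o=get_obs();print(o)
for n in("scene","top"):
    cv2.imwrite(f"pics/{n}0.png",cv2.resize(viewer.camera(n),(800,600),interpolation=cv2.INTER_CUBIC))
    c=viewer.get_calibration(n);print(n,c)
    R=cv2.Rodrigues(np.array(c['rvec'],float))[0];print(-R.T@np.array(c['tvec'],float).ravel())
E
```

```text
pics
{'time_s': 0.0, 'q': array([ 1.17024028e+00,  4.87811392e-02,  9.75564201e-02,  1.62200090e+00,
       -2.08646722e-06,  1.44296156e+00]), 'qvel': array([-4.79047467e-04, -7.77612282e-04,  1.73399265e-04,  6.01651949e-04,
        8.08828778e-05, -2.63433152e-03]), 'joint_torque': array([ 8.07415363e-04, -3.38774550e+01,  3.20019615e+01,  2.00646714e-02,
       -8.47917363e-06, -1.86003341e-06]), 'tool_pos': array([141.20237877, 505.02537814, 238.0805787 ]), 'ee_rot': array([-3.16176873e-04,  1.35938347e-01,  9.90716554e-01, -1.17277430e-03]), 'wrist_force': array([-0.15427124, -0.36146521, -0.20234988]), 'wrist_torque': array([ 0.04529637, -0.02513785,  0.00514475]), 'finger_gap': 85.37693105504557}
scene {'camera_matrix': array([[412.34460124,   0.        , 279.85935186],
       [  0.        , 412.34460124, 208.97444372],
       [  0.        ,   0.        ,   1.        ]]), 'rvec': array([ 1.72924169,  2.05288413, -0.6311703 ]), 'tvec': array([  96.65746144, -322.00067866, 1591.29257673])}
[1162.77517499   98.68736777 1132.89622761]
top {'camera_matrix': array([[407.45496387,   0.        , 273.61344853],
       [  0.        , 407.45496387, 208.81592703],
       [  0.        ,   0.        ,   1.        ]]), 'rvec': array([ 2.15445628, -2.10985367,  0.18282359]), 'tvec': array([ -19.66323064,  470.13956076, 1049.9598532 ])}
[ 285.10549234  -11.51859618 1114.63703632]
```

View pics/scene0.png

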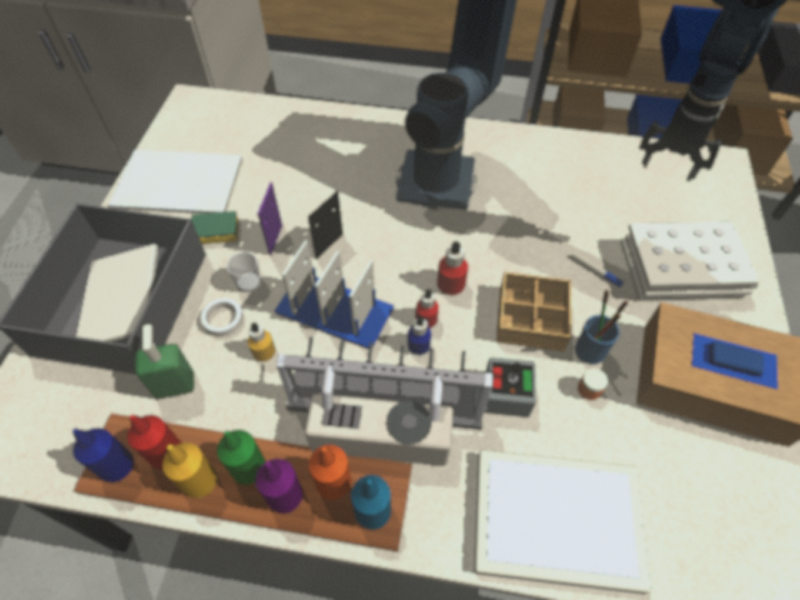

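View pics/top0.png

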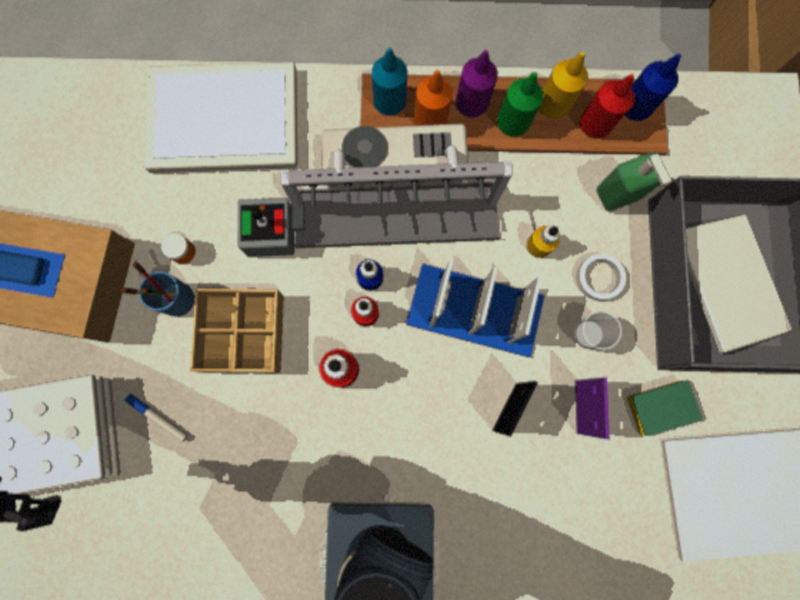

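```bash
cat > h.py <<'E'
import cv2,numpy as np
from workcell import get_obs, viewer, order
def cal(n):
    c=viewer.get_calibration(n);R=cv2.Rodrigues(np.array(c['rvec'],float))[0]
    return np.array(c['camera_matrix']),R,np.array(c['tvec'],float).ravel()
def ray(n,p):
    K,R,t=cal(n);d=R.T@np.linalg.inv(K)@np.array([p[0],p[1],1.]);return -R.T@t,d
def on(n,p,z):
    o,d=ray(n,p);return o+d*(z-o[2])/d[2]
def tri(pt,ps):
    a,d=ray("top",pt);b,e=ray("scene",ps);d=d/np.linalg.norm(d);e=e/np.linalg.norm(e)
    s=np.linalg.lstsq(np.c_[d,-e],b-a,rcond=None)[0];p=a+d*s[0];q=b+e*s[1];return (p+q)/2,np.linalg.norm(p-q)
def proj(n,P):
    K,R,t=cal(n);v=K@(R@np.array(P,float)+t);return v[:2]/v[2]
def crop(n,x,y,w,h,s,out,grid=20):
    im=viewer.camera(n);c=cv2.resize(im[y:y+h,x:x+w],None,fx=s,fy=s,interpolation=cv2.INTER_CUBIC)
    for g in range(-(-x//grid)*grid,x+w,grid): 
        X=int((g-x+.5)*s);cv2.line(c,(X,0),(X,6),(0,0,255),1);cv2.putText(c,str(g),(X,16),0,.35,(0,0,255),1)
    for g in range(-(-y//grid)*grid,y+h,grid):
        Y=int((g-y+.5)*s);cv2.line(c,(0,Y),(6,Y),(0,0,255),1);cv2.putText(c,str(g),(8,Y),0,.35,(0,0,255),1)
    cv2.imwrite(out,c);return im
E
python3 - <<'E'
from h import *
crop("top",155,105,250,170,3.2,"pics/t1.png")
crop("scene",185,165,220,160,3.6,"pics/s1.png")
E
```

```text
(no output)
```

View pics/t1.png

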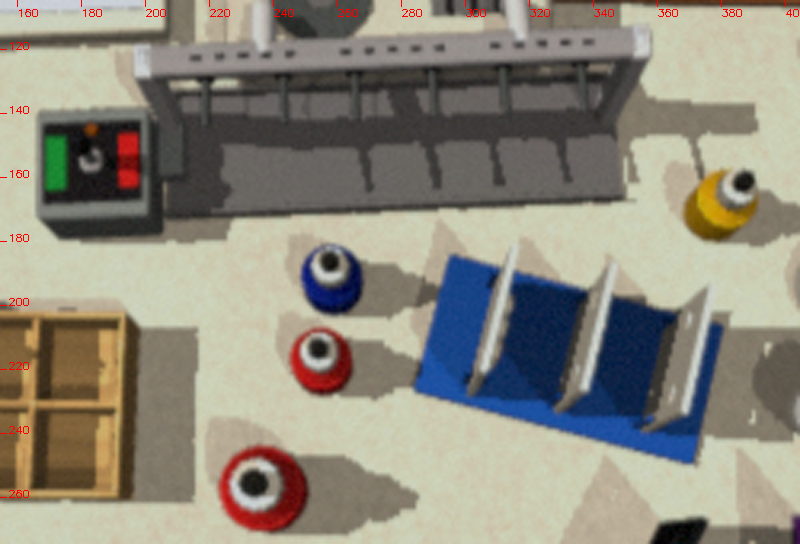

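View pics/s1.png

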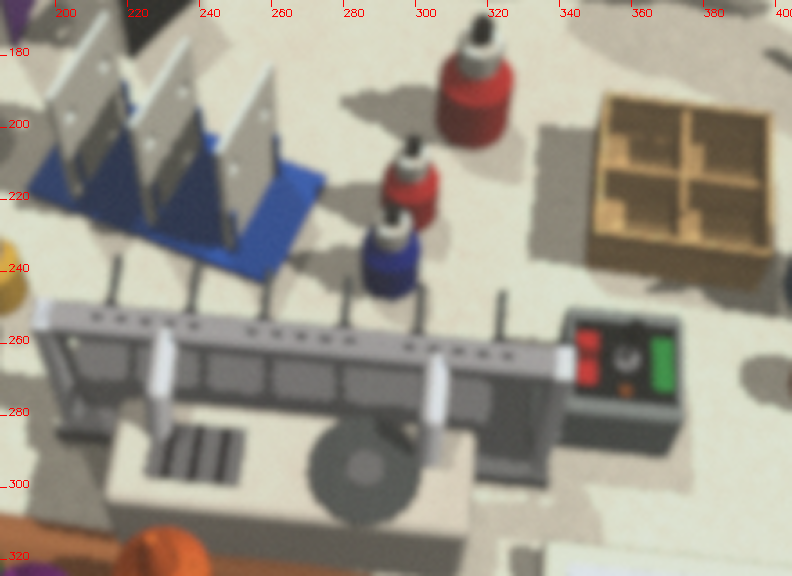

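```bash
python3 - <<'E'
from h import *
np.set_printoptions(precision=1,suppress=True)
T=lambda x,y:(x/3.2+155-.5,y/3.2+105-.5)
S=lambda x,y:(x/3.6+185-.5,y/3.6+165-.5)
tt=[(206,122),(283,122),(355,118),(434,117),(506,113),(585,110)]
ss=[(119,256),(197,263),(267,268),(346,276),(421,283),(502,290)][::-1]
for a,b in zip(tt,ss): print("pin",on("top",T(*a),162),on("scene",S(*b),162),*tri(T(*a),S(*b)))
print("rail corners",[on("top",T(*p),164) for p in((137,48),(648,30),(137,76),(648,58))])
print("rail scene",[on("scene",S(*p),164) for p in((36,300),(574,345))])
for n,p in dict(A=[(217,155),(270,68)],B=[(133,128),(188,38)],C=[(50,98),(105,12)]).items():
  print(n,"scene",[on("scene",S(*q),162) for q in p])
for n,p in dict(A=[(517,247),(480,388)],B=[(614,266),(573,405)],C=[(711,288),(686,415)]).items():
  print(n,"top",[on("top",T(*q),162) for q in p])
print("rack base",[on("top",T(*p),12) for p in((449,254),(722,325),(695,463),(415,390))])
for n,p in dict(blue=(329,262),red=(317,349),yellow=(742,181)).items(): print(n,on("top",T(*p),112))
print("redS",on("scene",S(413,145),112),"blueS",on("scene",S(392,212),112))
print("toggle",on("top",T(84,147),133),on("scene",S(637,325),133), tri(T(84,147),S(637,325)))
f=.7
print("tray",[on("top",(x*f-.5,y*f-.5),65) for x,y in((194,288),(282,290),(278,373),(191,371))])
for n,p,z in(("mug",(163,292),95),("jar",(177,248),52),("pot",(597,330),75),("tape",(602,276),24)): print(n,on("top",(p[0]*f,p[1]*f),z))
E
```

```text
pin [610.5 126.9 162. ] [605.2 125.7 162. ] [608.5 125.8 167.9] 0.5019434819512341
pin [611.8  68.2 162. ] [609.6  65.2 162. ] [611.   66.7 164.8] 2.6836133631930426
pin [616.1  13.4 162. ] [613.2   8.8 162. ] [615.1  11.3 165.7] 4.160774816241795
pin [618.2 -46.9 162. ] [616.6 -51.  162. ] [617.7 -48.7 164.3] 3.9192147786545215
pin [ 622.6 -101.8  162. ] [ 621.3 -104.   162. ] [ 622.2 -102.7  163.6] 2.0170374156323874
pin [ 626.3 -162.2  162. ] [ 625.4 -163.6  162. ] [ 626.  -162.7  163.1] 1.3139419270754784
rail corners [array([668. , 182.2, 164. ]), array([ 691.1, -210.8,  164. ]), array([645.4, 181. , 164. ]), array([ 668.4, -210.5,  164. ])]
rail scene [array([ 673.8, -214.2,  164. ]), array([643. , 182.4, 164. ])]
A scene [array([ 521.9, -110.6,  162. ]), array([429.2, -86.3, 162. ])]
B scene [array([ 507.7, -182.7,  162. ]), array([ 409.7, -160.3,  162. ])]
C scene [array([ 490.1, -256.7,  162. ]), array([ 394.2, -236.1,  162. ])]
A top [array([ 517.7, -110.5,  162. ]), array([410.5, -83.6, 162. ])]
B top [array([ 504.6, -183.2,  162. ]), array([ 399.4, -152. ,  162. ])]
C top [array([ 489.3, -255.4,  162. ]), array([ 393.7, -234.9,  162. ])]
rack base [array([546.8, -67.2,  12. ]), array([ 489.2, -302.5,   12. ]), array([ 370.3, -276.9,   12. ]), array([427.4, -39.6,  12. ])]
blue [514.6  32.3 112. ]
red [445.   39.8 112. ]
yellow [ 587.7 -294.9  112. ]
redS [450.9  38.3 112. ] blueS [519.6  31.  112. ]
toggle [597.9 225.7 133. ] [601.3 230.8 133. ] (array([599.3, 229.1, 128.5]), np.float64(4.515950489575791))
tray [array([479.1, 353. ,  65. ]), array([478.7, 191.4,  65. ]), array([327.6, 190.6,  65. ]), array([327.9, 346.5,  65. ])]
mug [463.8 395.7  95. ]
jar [555.9 394.   52. ]
pot [ 414.5 -381.4   75. ]
tape [ 525.1 -413.2   24. ]
```

Candidates (800×600 top view):
- **Red bottles:** small at (365,310), to be taken; large at (339,367), left alone as the wrong size.
- **Blue bottle:** (369,273). The squeeze bottles on the board at (655,88) and neighbours are not meant.
- **Yellow bottle:** (543,240). The squeeze bottle at (565,85) is not meant.
- **Green bottle:** no dropper bottle is in view; (630,183) is a large pump bottle, so green is absent.
- **Palettes:** three white ones in the rack at (441,297), (484,298) and (524,310). The black one at (516,408) and the purple one at (592,408) are not meant.

The close crops confirm this: the small red bottle is in top crop t1 at (317,349), and the palettes show flat faces with holes towards +y, so the wells are on −y.

First I square the tool and move to the red bottle.

Emit:
send_rows(
  deltas=[
    [0,0,0,-0.136,1],
    [0,0,0,-0.136,1],
    [-0.0255,-0.0388,0,0,1],
    [-0.0255,-0.0388,0,0,1],
    [-0.0255,-0.0388,0,0,1],
    [-0.0255,-0.0388,0,0,1],
    [-0.0255,-0.0388,0,0,1],
    [-0.0255,-0.0388,0,0,1],
  ],
)

```text
time_s: 1.0
tool_pos: [294.8, 271.1, 239.2]
ee_rot: [0.0, 0.0, 1.0, 0.0]
wrist_force: [1.0, -0.1, 1.1]
finger_gap: 85.4
```

Emit:
send_rows(
  deltas=[
    [-0.0255,-0.0388,0,0,1],
    [-0.0255,-0.0388,0,0,1],
    [-0.0255,-0.0388,0,0,1],
    [-0.0255,-0.0388,0,0,1],
    [-0.0255,-0.0388,0,0,1],
    [-0.0255,-0.0388,0,0,1],
    [0,0,0.03,0,1],
    [0,0,0,0,1],
  ],
)

```text
time_s: 1.8
tool_pos: [444.7, 38.6, 204.8]
ee_rot: [-0.005, 0.002, 1.0, 0.0]
wrist_force: [-1.6, -0.4, -1.4]
finger_gap: 85.3
```

```bash
python3 - <<'E'
from h import *
np.set_printoptions(precision=3,suppress=True)
o=get_obs();print(o['time_s'],o['tool_pos'],o['ee_rot'],o['q'])
T=lambda x,y:(x/3.2+155-.5,y/3.2+105-.5)
S=lambda x,y:(x/3.6+185-.5,y/3.6+165-.5)
print([on("scene",S(*p),65) for p in((603,93),(772,110),(770,250),(593,238))])
print([on("top",T(*p),65) for p in((125,314),(120,497))], on("top",T(35,404),56),on("scene",S(684,176),56))
E
```

```text
1.8 [444.705  38.612 204.825] [-0.005  0.002  1.     0.   ] [-0.064 -0.152 -0.162  1.571  0.    -0.06 ]
[array([332.541, 195.734,  65.   ]), array([325.741, 345.727,  65.   ]), array([473.158, 345.335,  65.   ]), array([486.688, 198.406,  65.   ])]
[array([478.215, 200.161,  65.   ]), array([329.439, 196.1  ,  65.   ])] [403.677 271.318  56.   ] [404.117 272.721  56.   ]
```

Emit:
send_rows(
  deltas=[
    [-0.0025,0,0.03,0,1],
    [0,0,0.03,0,1],
    [0,0,0.03,0,1],
    [0,0,0.025,0,1],
    [0,0,0.013,0,1],
    [0,0,0,0,0],
    [0,0,0,0,0],
    [0,0,0,0,0],
  ],
)

```text
time_s: 2.6
tool_pos: [451.0, 39.9, 83.4]
ee_rot: [0.002, 0.0, 1.0, -0.0]
wrist_force: [0.2, 0.1, 0.8]
finger_gap: 44.0
```

Emit:
send_rows(
  deltas=[
    [0,0,0,0,0],
    [0,0,0,0,0],
    [0,0,0,0,0],
    [0,0,-0.02,0,0],
    [0,0,-0.03,0,0],
    [0,0,-0.03,0,0],
    [0,0,-0.02,0,0],
    [0,0,0,0,0],
  ],
)

```text
time_s: 3.4
tool_pos: [451.6, 39.7, 184.5]
ee_rot: [0.003, 0.0, 1.0, -0.0]
wrist_force: [0.8, 0.1, -1.8]
finger_gap: 26.8
```

```bash
python3 - <<'E'
from h import *
crop("top",100,105,280,190,2.8,"pics/t2.png")
E
```

```text
(no output)
```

View pics/t2.png

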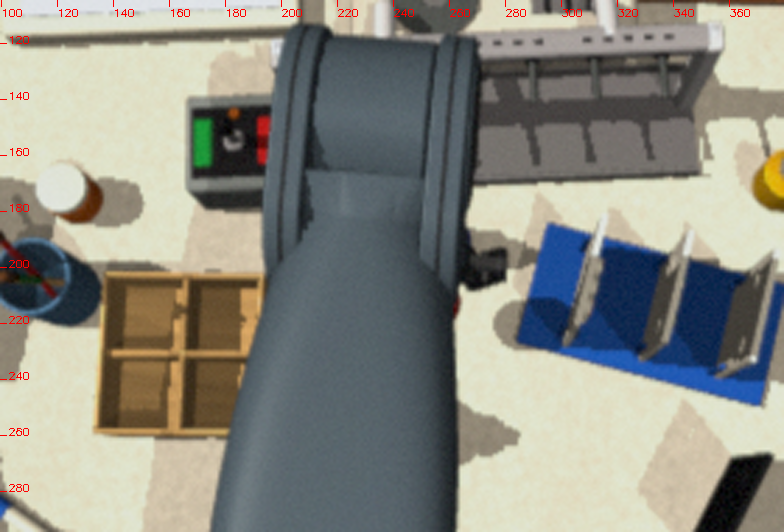

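The red bottle is gripped (gap 27 mm) and lifted; the arm hides it in the top view. Next it goes to the +x, −y compartment.

Emit:
send_rows(
  deltas=[
    [0.002,0.033,0,0,0],
    [0.002,0.033,0,0,0],
    [0.002,0.033,0,0,0],
    [0.002,0.033,0,0,0],
    [0.002,0.033,0,0,0],
    [0.001,0.031,0,0,0],
    [0,0,0,0,0],
    [0,0,0,0,0],
  ],
)

```text
time_s: 4.25
tool_pos: [437.4, 235.7, 178.9]
ee_rot: [-0.002, -0.0, 1.0, -0.001]
wrist_force: [-0.2, -0.0, -1.1]
finger_gap: 26.8
```

```bash
python3 - <<'E'
from h import *
crop("scene",320,120,160,120,5,"pics/s2.png")
o=get_obs();print(o['tool_pos'],o['qvel'].round(3))
E
```

```text
[437.69557707 235.1150334  179.32643787] [-0.023 -0.011  0.006  0.002  0.001  0.001]
```

View pics/s2.png

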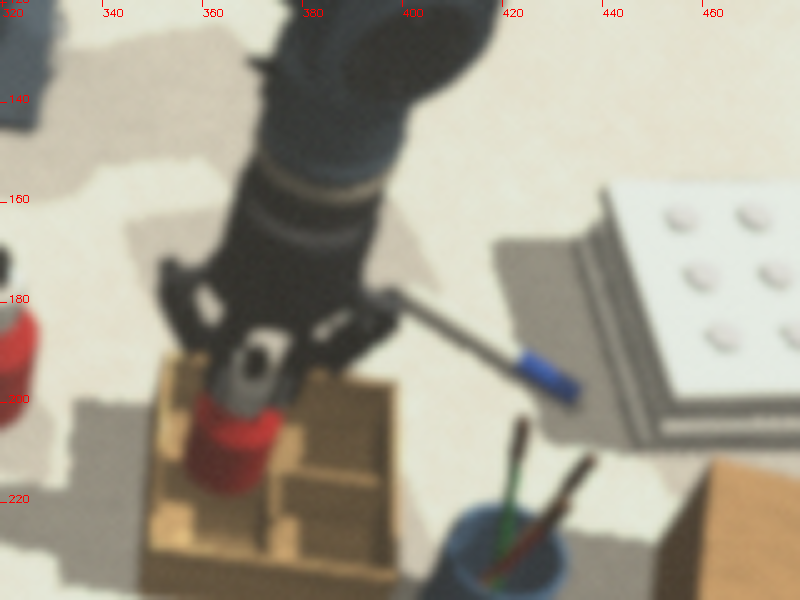

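The red bottle hangs upright above the compartment at scene pixel (366,206). Lowering and releasing it, then moving to the blue one.

Emit:
send_rows(
  deltas=[
    [-0.002,0,0.03,0,0],
    [0,0,0.03,0,0],
    [0,0,0.02,0,0],
    [0,0,0.01,0,0],
    [0,0,0.003,0,0],
    [0,0,0,0,0],
    [0,0,0,0,0.6],
    [0,0,0,0,0.6],
  ],
)

```text
time_s: 5.1
tool_pos: [441.5, 235.6, 89.0]
ee_rot: [0.001, 0.001, 1.0, 0.0]
wrist_force: [0.3, 0.5, 0.5]
finger_gap: 51.1
```

Emit:
send_rows(
  deltas=[
    [0,0,0,0,0.6],
    [0,0,-0.025,0,0.6],
    [0,0,-0.04,0,0.6],
    [0,0,-0.04,0,0.6],
    [-0.014,-0.04,0,0,1],
    [-0.014,-0.04,0,0,1],
    [-0.014,-0.04,0,0,1],
    [-0.014,-0.04,0,0,1],
  ],
)

```text
time_s: 5.9
tool_pos: [497.3, 74.4, 193.9]
ee_rot: [0.001, 0.0, 1.0, 0.0]
wrist_force: [-0.4, 0.6, 0.2]
finger_gap: 85.5
```

Emit:
send_rows(
  deltas=[
    [-0.014,-0.04,0,0,1],
    [-0.007,-0.003,0.02,0,1],
    [0,0,0.03,0,1],
    [0,0,0,0,1],
    [0,0,0,0,1],
  ],
)

```text
time_s: 6.4
tool_pos: [516.9, 32.8, 143.0]
ee_rot: [-0.001, 0.0, 1.0, 0.0]
wrist_force: [0.3, -0.7, 0.8]
finger_gap: 85.5
```

Emit:
send_rows(
  deltas=[
    [0,0,0.03,0,1],
    [0,0,0.023,0,1],
    [0,0,0.01,0,1],
    [0,0,0,0,0],
    [0,0,0,0,0],
    [0,0,0,0,0],
    [0,0,0,0,0],
    [0,0,0,0,0],
  ],
)

```text
time_s: 7.2
tool_pos: [519.0, 32.3, 82.3]
ee_rot: [0.002, 0.0, 1.0, -0.0]
wrist_force: [-0.4, -0.7, 4.9]
finger_gap: 27.0
```

Emit:
send_rows(
  deltas=[
    [0,0,0,0,0],
    [0,0,-0.03,0,0],
    [0,0,-0.04,0,0],
    [0,0,-0.04,0,0],
    [0.025,0.034,0,0,0],
    [0.025,0.034,0,0,0],
    [0.025,0.034,0,0,0],
    [0.025,0.034,0,0,0],
  ],
)

```text
time_s: 8.0
tool_pos: [416.2, 169.7, 189.7]
ee_rot: [-0.001, 0.001, 1.0, 0.0]
wrist_force: [1.2, 0.5, -2.2]
finger_gap: 26.8
```

Emit:
send_rows(
  deltas=[
    [0.025,0.034,0,0,0],
    [0.025,0.033,0,0,0],
    [0,0,0,0,0],
    [0,0,0,0,0],
  ],
)

```text
time_s: 8.4
tool_pos: [367.0, 236.3, 189.8]
ee_rot: [-0.0, -0.001, 1.0, -0.0]
wrist_force: [0.4, 0.4, -1.4]
finger_gap: 26.7
```

Emit:
send_rows(
  deltas=[
    [0,0,0.04,0,0],
    [0,0,0.035,0,0],
    [0,0,0.02,0,0],
    [0,0,0.008,0,0],
    [0,0,0,0,0],
    [0,0,0,0,0.6],
    [0,0,0,0,0.6],
    [0,0,0,0,0.6],
  ],
)

```text
time_s: 9.2
tool_pos: [368.4, 235.7, 87.7]
ee_rot: [0.0, 0.001, 1.0, 0.0]
wrist_force: [0.2, -0.5, 0.3]
finger_gap: 51.4
```

Emit:
send_rows(
  deltas=[
    [0,0,-0.03,0,0.6],
    [0,0,-0.045,0,0.6],
    [0,0,-0.045,0,0.6],
    [-0.017,-0.041,0,0,1],
    [-0.017,-0.041,0,0,1],
    [-0.017,-0.041,0,0,1],
    [-0.017,-0.041,0,0,1],
    [-0.017,-0.041,0,0,1],
  ],
)

```text
time_s: 10.0
tool_pos: [453.3, 29.0, 207.7]
ee_rot: [0.001, 0.0, 1.0, 0.0]
wrist_force: [0.7, 0.1, 0.3]
finger_gap: 85.2
```

Emit:
send_rows(
  deltas=[
    [-0.017,-0.041,0,0,1],
    [-0.017,-0.041,0,0,1],
    [-0.017,-0.041,0,0,1],
    [-0.017,-0.041,0,0,1],
    [0,0,0,0,1],
    [0,0,0,0,1],
  ],
)

```text
time_s: 10.6
tool_pos: [520.4, -134.1, 206.8]
ee_rot: [-0.001, 0.001, 1.0, 0.0]
wrist_force: [0.0, 0.2, 0.3]
finger_gap: 85.8
```

```bash
python3 - <<'E'
from h import *
o=get_obs();print(o['tool_pos'])
crop("scene",120,160,270,200,2.9,"pics/s3.png")
E
```

```text
[ 520.36855489 -134.11839002  206.81781448]
```

View pics/s3.png

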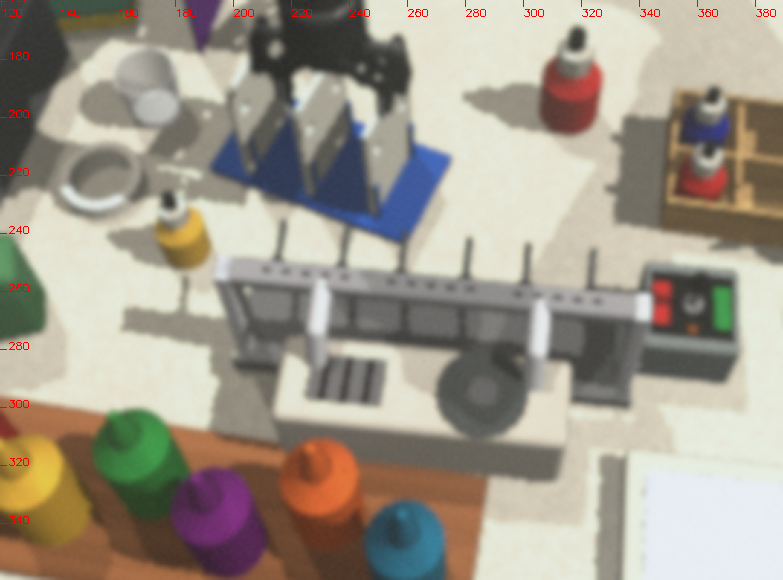

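Red and blue stand in the tray (crop pixels 705,180 and 710,125). The yellow bottle stands on the table, with its bulb at crop (168,200). I'll check its place from both views.

```bash
python3 - <<'E'
from h import *
for n in("top","scene"):
    im=viewer.camera(n);hsv=cv2.cvtColor(im,cv2.COLOR_BGR2HSV)
    m=cv2.inRange(hsv,(18,140,90),(35,255,255))
    p=proj(n,(588,-295,40));k,l,st,c=cv2.connectedComponentsWithStats(m)
    for i in range(1,k):
        if st[i,4]>40: 
            q=on(n,c[i],30); 
            if abs(q[1]+295)<120 and abs(q[0]-588)<100: print(n,c[i],st[i,4],q)
print(on("scene",(177.4,227.9),112))
E
```

```text
top [383.65116279 172.97674419] 86 [ 578.38006095 -309.66528056   30.        ]
scene [183.9556962  242.63924051] 158 [ 594.15379127 -294.40584499   30.        ]
[ 592.40030524 -298.56153767  112.        ]
```

Emit:
send_rows(
  deltas=[
    [-0.0175,-0.0408,0,0,1],
    [-0.0175,-0.0408,0,0,1],
    [-0.0175,-0.0408,0,0,1],
    [-0.0175,-0.0408,0,0,1],
    [0,0,0.03,0,1],
    [0,0,0.03,0,1],
    [0,0,0,0,1],
    [0,0,0,0,1],
  ],
)

```text
time_s: 11.55
tool_pos: [589.9, -294.9, 147.2]
ee_rot: [-0.001, -0.0, 1.0, 0.001]
wrist_force: [-0.1, -0.2, -0.0]
finger_gap: 85.4
```

```bash
python3 - <<'E'
from h import *
print(get_obs()['tool_pos'])
crop("scene",140,190,100,75,7,"pics/s4.png",10)
E
```

```text
[ 589.92819283 -294.90801818  147.18416675]
```

View pics/s4.png

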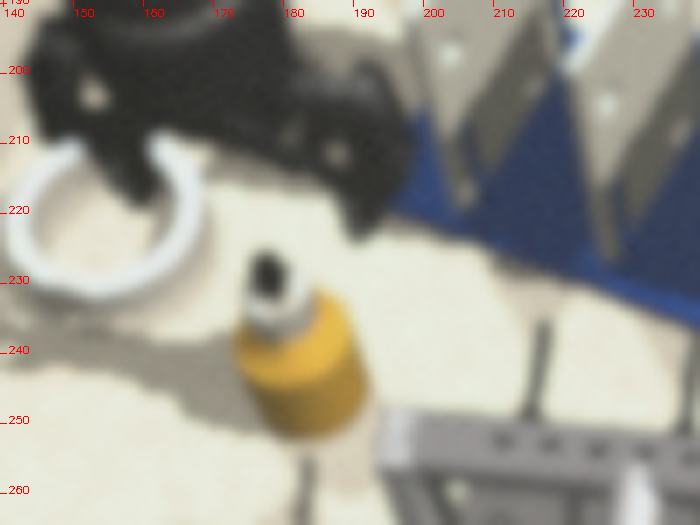

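The open fingers straddle the yellow bulb at native pixel (177.5,228). Descending, gripping and lifting.

Emit:
send_rows(
  deltas=[
    [-0.001,-0.002,0.03,0,1],
    [0,0,0.025,0,1],
    [0,0,0.011,0,1],
    [0,0,0,0,0],
    [0,0,0,0,0],
    [0,0,0,0,0],
    [0,0,0,0,0],
    [0,0,0,0,0],
  ],
)

```text
time_s: 12.4
tool_pos: [592.6, -299.7, 83.8]
ee_rot: [0.002, 0.0, 1.0, -0.001]
wrist_force: [0.4, -1.1, 3.4]
finger_gap: 26.8
```

Emit:
send_rows(
  deltas=[
    [0,0,0,0,0],
    [0,0,-0.03,0,0],
    [0,0,-0.04,0,0],
    [0,0,-0.045,0,0],
    [0,0,-0.045,0,0],
    [0,0,-0.045,0,0],
    [0,0,0,0,0],
    [0,0,0,0,0],
  ],
)

```text
time_s: 13.2
tool_pos: [592.0, -298.9, 287.7]
ee_rot: [0.001, 0.0, 1.0, -0.001]
wrist_force: [-0.2, 0.1, -2.4]
finger_gap: 26.8
```

Emit:
send_rows(
  deltas=[
    [0.0161,0.0434,0,0,0],
    [0.0161,0.0434,0,0,0],
    [0.0161,0.0434,0,0,0],
    [0.0161,0.0434,0,0,0],
    [0.0161,0.0434,0,0,0],
    [0.0161,0.0434,0,0,0],
    [0.0161,0.0434,0,0,0],
    [0,0,0,0,0],
  ],
)

```text
time_s: 14.0
tool_pos: [475.3, 10.2, 283.7]
ee_rot: [-0.003, -0.003, 1.0, 0.002]
wrist_force: [0.8, -0.6, -1.5]
finger_gap: 26.6
```

Emit:
send_rows(
  deltas=[
    [0.0161,0.0434,0,0,0],
    [0.0161,0.0434,0,0,0],
    [0.0161,0.0434,0,0,0],
    [0.0161,0.0434,0,0,0],
    [0.0161,0.0434,0,0,0],
    [0.0161,0.0434,0,0,0],
    [0.0161,0.0434,0,0,0],
    [0,0,0,0,0],
  ],
)

```text
time_s: 14.8
tool_pos: [363.2, 312.9, 282.9]
ee_rot: [-0.003, -0.003, 1.0, -0.0]
wrist_force: [1.0, -0.1, -2.0]
finger_gap: 26.5
```

Emit:
send_rows(
  deltas=[
    [0,0,0.04,0,0],
    [0,0,0.04,0,0],
    [0,0,0,0,0],
    [0,0,0,0,0],
  ],
)

```text
time_s: 15.2
tool_pos: [365.2, 307.6, 203.9]
ee_rot: [-0.003, 0.001, 1.0, -0.002]
wrist_force: [0.7, -0.0, -0.8]
finger_gap: 26.8
```

Emit:
send_rows(
  deltas=[
    [-0.001,0,0.04,0,0],
    [0,0,0.04,0,0],
    [0,0,0.025,0,0],
    [0,0,0.011,0,0],
    [0,0,0,0,0],
    [0,0,0,0,0.6],
    [0,0,0,0,0.6],
    [0,0,0,0,0.6],
  ],
)

```text
time_s: 16.0
tool_pos: [369.1, 310.2, 92.9]
ee_rot: [0.002, 0.0, 1.0, 0.001]
wrist_force: [0.2, -0.0, -0.1]
finger_gap: 51.6
```

Emit:
send_rows(
  deltas=[
    [0,0,-0.03,0,0.6],
    [0,0,-0.045,0,0.6],
    [0,0,-0.05,0,0.6],
    [-0.0121,-0.0452,0,0,0.6],
    [-0.0121,-0.0452,0,0,0.6],
    [-0.0121,-0.0452,0,0,0.6],
    [-0.0121,-0.0452,0,0,0.6],
    [-0.0121,-0.0452,0,0,0.6],
  ],
)

```text
time_s: 16.8
tool_pos: [428.5, 81.5, 216.9]
ee_rot: [0.002, 0.0, 1.0, 0.0]
wrist_force: [0.3, 0.3, -0.2]
finger_gap: 51.0
```

Emit:
send_rows(
  deltas=[
    [-0.0121,-0.0452,0,0,0.6],
    [-0.0121,-0.0452,0,0,0.6],
    [-0.0121,-0.0452,0,0,0.6],
    [-0.0121,-0.0452,0,0,0.6],
    [0,0,0,0.122,0.6],
    [0,0,0,0.122,0.6],
    [0,0,0,0,0.6],
    [0,0,0,0,0.6],
  ],
)

```text
time_s: 17.6
tool_pos: [476.3, -97.7, 216.1]
ee_rot: [0.001, 0.121, 0.993, -0.0]
wrist_force: [0.3, -0.0, -0.4]
finger_gap: 51.4
```

```bash
python3 - <<'E'
from h import *
o=get_obs();print(o['tool_pos'],o['ee_rot'])
crop("scene",185,140,220,160,3.6,"pics/s5.png")
E
```

```text
[476.29836993 -97.73603838 216.1345009 ] [ 7.06280565e-04  1.20749201e-01  9.92682782e-01 -1.62290778e-04]
```

View pics/s5.png

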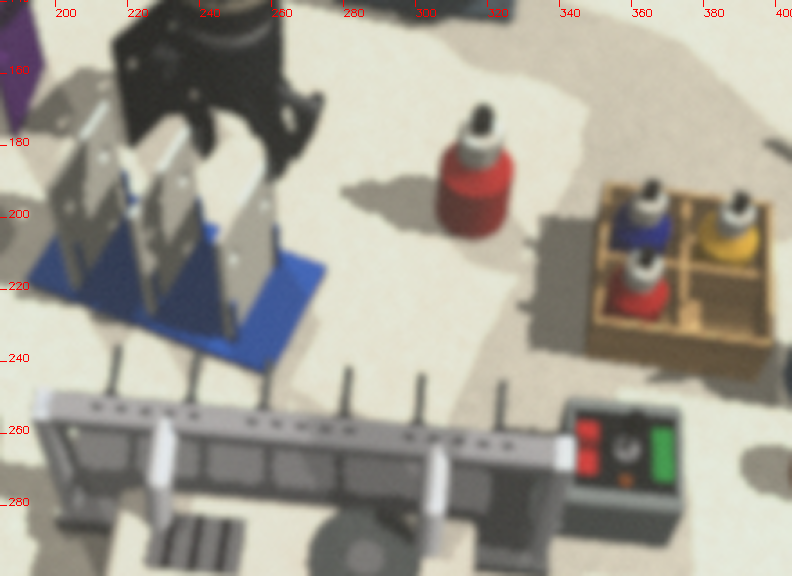

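Red, blue and yellow stand in the tray, and the gripper is over palette A. Gripping it.

Emit:
send_rows(
  deltas=[
    [0.0,-0.001,0.03,0,0.6],
    [0,0,0.03,0,0.6],
    [0,0,0.015,0,0.6],
    [0,0,0,0,0.6],
    [0,0,0,0,0],
    [0,0,0,0,0],
    [0,0,0,0,0],
    [0,0,0,0,0],
  ],
)

```text
time_s: 18.45
tool_pos: [477.0, -99.3, 142.2]
ee_rot: [0.002, 0.122, 0.993, -0.001]
wrist_force: [0.5, -0.8, 4.6]
finger_gap: 5.2
```

Emit:
send_rows(
  deltas=[
    [0,0,0,0,0],
    [0,0,-0.015,0,0],
    [0,0,-0.03,0,0],
    [0,0,-0.045,0,0],
    [0,0,0,0,0],
    [0,0,0,0,0],
  ],
)

```text
time_s: 19.05
tool_pos: [476.5, -98.8, 232.1]
ee_rot: [0.001, 0.122, 0.993, -0.0]
wrist_force: [0.7, 0.0, -1.1]
finger_gap: 5.1
```

Emit:
send_rows(
  deltas=[
    [-0.0085,0.0417,0,0,0],
    [-0.0085,0.0417,0,0,0],
    [-0.0085,0.0417,0,0,0],
    [-0.0085,0.0417,0,0,0],
    [-0.0085,0.0417,0,0,0],
    [0,0,0,0.141,0],
    [0,0,0,0.141,0],
    [0,0,0,0.141,0],
  ],
)

```text
time_s: 19.85
tool_pos: [566.2, 94.1, 227.6]
ee_rot: [-0.003, 0.33, 0.944, -0.001]
wrist_force: [-0.2, -0.4, -1.8]
finger_gap: 4.9
```

Emit:
send_rows(
  deltas=[
    [0,0,0,0.141,0],
    [0,0,0,0.141,0],
    [0,0,0,0.141,0],
    [0,0,0,0.141,0],
    [0,0,0,0.141,0],
    [0,0,0,0.141,0],
    [0,0,0,0,0],
    [0,0,0,0,0],
  ],
)

```text
time_s: 20.65
tool_pos: [566.6, 93.3, 228.7]
ee_rot: [-0.001, 0.686, 0.728, -0.001]
wrist_force: [-0.3, -0.1, -1.5]
finger_gap: 4.9
```

```bash
python3 - <<'E'
from h import *
o=get_obs();print(o['tool_pos'],o['ee_rot'])
crop("scene",205,150,180,130,4.4,"pics/s6.png")
crop("top",150,90,250,170,3.2,"pics/t6.png")
E
```

```text
[566.63151798  93.34917479 228.69404904] [-0.0011657   0.68559825  0.72797834 -0.00110392]
```

View pics/s6.png

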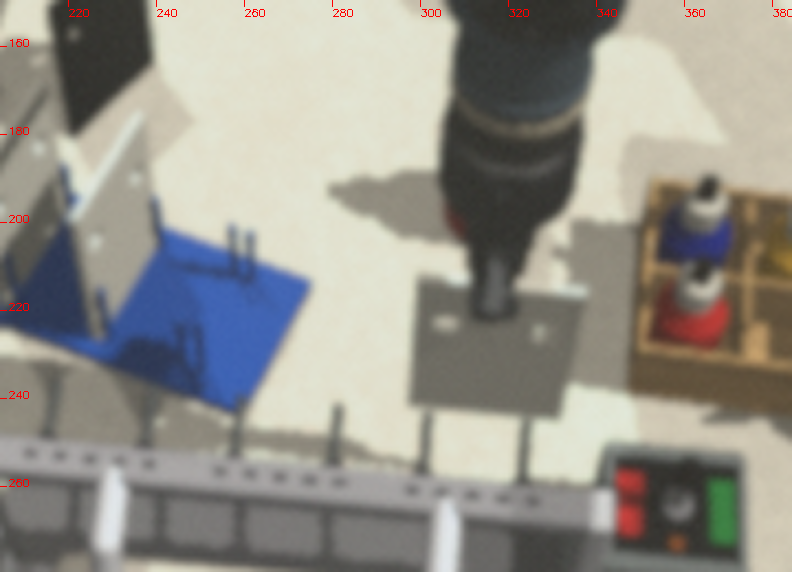

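```bash
python3 - <<'E'
from h import *
np.set_printoptions(precision=1,suppress=True)
S=lambda x,y:(x/4.4+205-.5,y/4.4+150-.5)
o=get_obs();t=o['tool_pos'];q=o['ee_rot'];yx=2*np.arctan2(q[2],q[1]);print("rail-yaw",np.degrees(yx)-90)
a=np.radians(np.degrees(yx)-90);ex=np.array([np.cos(a),np.sin(a),0]);ey=np.array([-np.sin(a),np.cos(a),0])
print("expected holes px",[proj("scene",t+[0,0,-26]+3*ex+s*30*ey) for s in(-1,1)],"seen",S(445,323),S(541,333))
print("corners exp",[proj("scene",t+[0,0,z]+3*ex+s*50*ey) for z in(20,-130) for s in(-1,1)],"seen",S(416,277),S(588,293),S(410,403),S(560,416))
for p in((427,411),(526,420),(338,405),(239,398)):print("pin tip",S(*p),on("scene",S(*p),162))
E
```

```text
rail-yaw 3.3790953790873886
expected holes px [array([303.5, 223.1]), array([326. , 225.3])] seen (305.6363636363636, 222.9090909090909) (327.45454545454544, 225.1818181818182)
corners exp [array([296.7, 212.9]), array([335.5, 216.5]), array([294.8, 241.8]), array([329.6, 245.2])] seen (299.0454545454545, 212.45454545454544) (338.1363636363636, 216.09090909090907) (297.6818181818182, 241.09090909090907) (331.77272727272725, 244.04545454545453)
pin tip (301.5454545454545, 242.9090909090909) [608.9  65.4 162. ]
pin tip (324.0454545454545, 244.95454545454544) [604.8 126.  162. ]
pin tip (281.3181818181818, 241.54545454545453) [614.1  10.9 162. ]
pin tip (258.8181818181818, 239.95454545454544) [619.6 -50.  162. ]
```

View pics/t6.png

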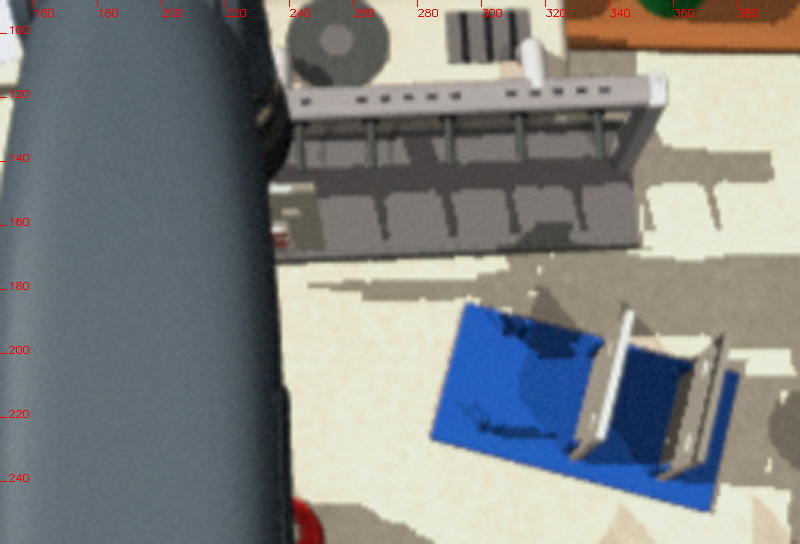

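Palette A hangs with its flat face to the rail. Its holes are at native (305.6,222.9) and (327.5,225.2), about 6 mm further +y than the TCP implies. The top view is blocked by the arm. I lower it in front of the tips and shift it −y.

Emit:
send_rows(
  deltas=[
    [-0.004,0,0.02,0,0],
    [0,0,0.0205,0,0],
    [0,0.014,0,0,0],
    [0,0.014,0,0,0],
    [0,0,0,0,0],
    [0,0,0,0,0],
  ],
)

```text
time_s: 21.35
tool_pos: [595.3, 90.9, 189.6]
ee_rot: [-0.0, 0.686, 0.727, -0.0]
wrist_force: [0.3, -0.3, -0.9]
finger_gap: 4.8
```

```bash
python3 - <<'E'
from h import *
o=get_obs();print(o['tool_pos'],o['ee_rot'],o['wrist_force'])
crop("scene",275,200,80,60,10,"pics/s7.png",10)
E
```

```text
[595.33924561  90.88648367 189.5879848 ] [-3.78114468e-04  6.86400217e-01  7.27223806e-01 -3.68782547e-04] [ 0.31039069 -0.30583541 -0.91646666]
```

View pics/s7.png

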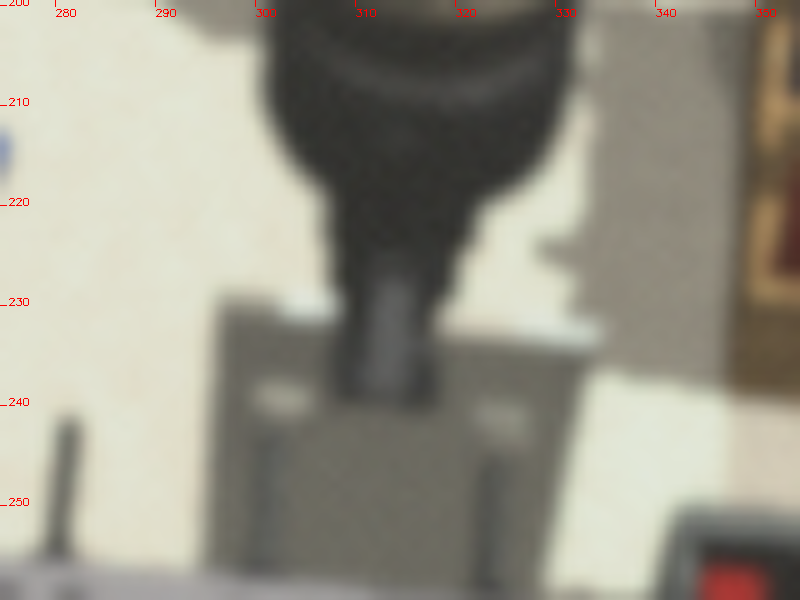

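```bash
python3 - <<'E'
from h import *
np.set_printoptions(precision=2,suppress=True)
P=np.array([609.9,96.3,162]);a=np.radians(3.37);ex=np.array([np.cos(a),np.sin(a),0]);ey=np.array([-np.sin(a),np.cos(a),0]);ez=np.array([0,0,1.])
p=proj("scene",P);J=[(proj("scene",P+10*v)-p) for v in(ex,ey,ez)];print(p,J)
t=get_obs()['tool_pos'];print("tool rel to pins mid (rail axes)",[(t-P)@v for v in(ex,ey,ez)])
print("pred hole-mid px (front face)",proj("scene",t+3*ex-26*ez)-p)
E
```

```text
[312.86 244.93] [array([-0.25,  3.25]), array([3.71, 0.37]), array([ 0.26, -1.84])]
tool rel to pins mid (rail axes) [np.float64(-14.934144478722752), np.float64(-4.500313602956963), np.float64(27.89773302569509)]
pred hole-mid px (front face) [-1.32 -4.35]
```

Pin tips are at crop x 268 and 497 and the holes at 286 and 503, so the plate is about 2 mm too far +y and otherwise level with the tips. Correcting and sliding on.

Emit:
send_rows(
  deltas=[
    [-0.0022,0,0.001,0,0],
    [0,0,0,0,0],
    [0,0.008,0,0,0],
    [0,0.008,0.001,0,0],
    [0,0.008,0.0015,0,0],
    [0,0,0,0,0],
  ],
)

```text
time_s: 22.0
tool_pos: [620.8, 90.1, 185.5]
ee_rot: [-0.0, 0.687, 0.727, -0.0]
wrist_force: [0.4, 0.4, -0.7]
finger_gap: 5.1
```

Emit:
send_rows(
  deltas=[
    [0,0.008,0.0015,0,0],
    [0,0.008,0.0015,0,0],
    [0,0.006,0.001,0,0],
    [0,0,0,0,0],
    [0,0,0,0,0],
  ],
)

```text
time_s: 22.5
tool_pos: [641.7, 91.4, 182.1]
ee_rot: [-0.0, 0.687, 0.727, -0.0]
wrist_force: [0.3, -0.2, -1.1]
finger_gap: 5.2
```

```bash
python3 - <<'E'
from h import *
o=get_obs();print(o['tool_pos'],o['wrist_force'],o['wrist_torque'])
crop("scene",275,200,80,60,10,"pics/s8.png",10)
E
```

```text
[641.71850245  91.36729423 182.05512217] [ 0.3099791  -0.21996962 -1.05797942] [-0.04651146  0.00141822  0.04108322]
```

View pics/s8.png

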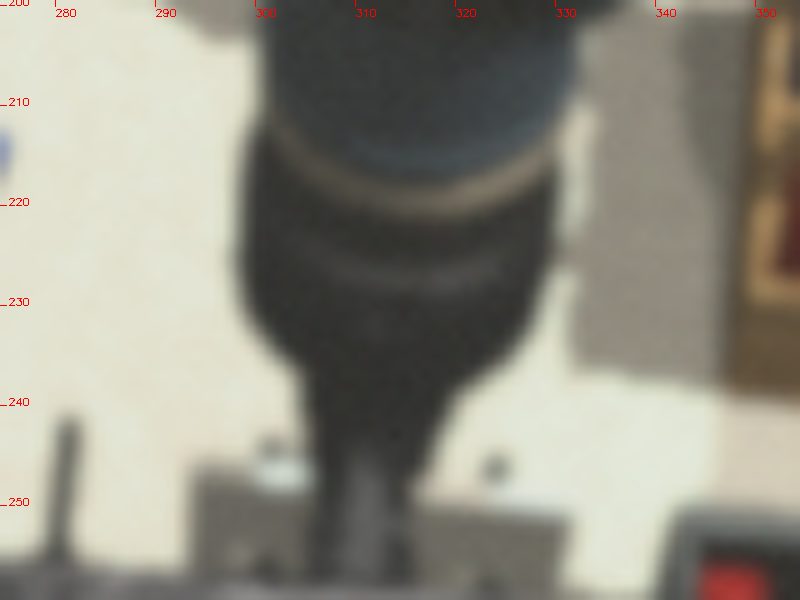

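Palette A's pins show through its holes (crop 265,575 and 485,580), their tips behind the plate, with no contact force. Lowering it onto the pins, releasing, then moving to palette B.

Emit:
send_rows(
  deltas=[
    [0,0.002,0.002,0,0],
    [0,0,0,0,0],
    [0,0,0,0,0.2],
    [0,0,0,0,0.4],
    [0,0,0,0,0.5],
    [0,0,0,0,0.5],
    [0,0,-0.03,0,0.5],
    [0,0,-0.04,0,0.5],
  ],
)

```text
time_s: 23.35
tool_pos: [641.9, 91.4, 247.4]
ee_rot: [-0.003, 0.687, 0.727, -0.003]
wrist_force: [1.5, -0.7, 0.1]
finger_gap: 42.9
```

Emit:
send_rows(
  deltas=[
    [-0.0315,-0.0248,0,0,0.5],
    [-0.0315,-0.0248,0,0,0.5],
    [-0.0315,-0.0248,0,0,0.5],
    [-0.0315,-0.0248,0,0,0.5],
    [-0.0315,-0.0248,0,0,0.5],
    [-0.0315,-0.0248,0,0,0.5],
    [-0.0315,-0.0248,0,0,0.5],
    [-0.0315,-0.0248,0,0,0.5],
  ],
)

```text
time_s: 24.15
tool_pos: [459.0, -172.6, 250.7]
ee_rot: [0.001, 0.687, 0.727, 0.0]
wrist_force: [0.9, -0.0, 0.2]
finger_gap: 42.8
```

Emit:
send_rows(
  deltas=[
    [0,0,0,-0.141,0.5],
    [0,0,0,-0.141,0.5],
    [0,0,0,-0.141,0.5],
    [0,0,0,-0.141,0.5],
    [0,0,0,-0.141,0.5],
    [0,0,0,-0.141,0.5],
    [0,0,0,-0.141,0.5],
    [0,0,0,-0.141,0.5],
  ],
)

```text
time_s: 24.95
tool_pos: [460.0, -171.5, 250.6]
ee_rot: [0.0, 0.189, 0.982, -0.0]
wrist_force: [-0.4, -0.0, -0.6]
finger_gap: 42.6
```

Emit:
send_rows(
  deltas=[
    [0,0,0,-0.141,0.5],
    [0,0,0,0,0.5],
    [0,0,0,0,0.5],
  ],
)

```text
time_s: 25.25
tool_pos: [460.0, -171.4, 250.5]
ee_rot: [0.0, 0.124, 0.992, -0.0]
wrist_force: [0.4, 0.1, 0.5]
finger_gap: 42.8
```

```bash
python3 - <<'E'
from h import *
o=get_obs();print(o['tool_pos'],o['ee_rot'])
a=cv2.resize(viewer.camera("scene")[175:275,200:340],None,fx=5.6,fy=5.6,interpolation=cv2.INTER_CUBIC)
cv2.imwrite("pics/s9.png",a)
E
```

```text
[ 459.99836479 -171.44471662  250.50982002] [ 1.58496456e-04  1.23550372e-01  9.92338287e-01 -7.13585946e-05]
```

View pics/s9.png

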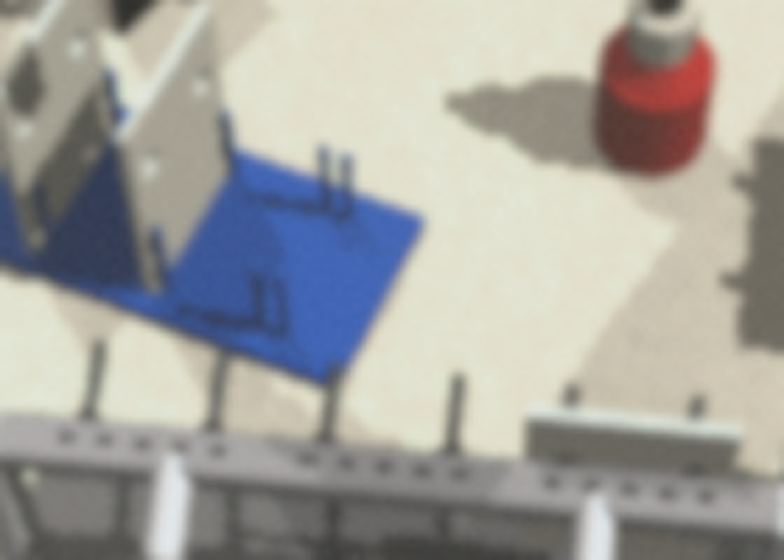

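Palette A hangs at the rail (crop 635,440). Now I estimate the centres of B and C from their holes, checking the method on A.

```bash
python3 - <<'E'
from h import *
np.set_printoptions(precision=1,suppress=True)
S=lambda x,y:(x/5.6+200-.5,y/5.6+175-.5)
S5=lambda x,y:(x/3.6+185-.5,y/3.6+140-.5)
def mid(a,b):
    a,b=on("scene",a,116),on("scene",b,116);return (a+b)/2,np.linalg.norm(a-b)
print("A",mid(S5(233,259),S5(265,206)))
print("B",mid(S(150,167),S(201,87)))
print("C",mid(S(25,130),S(78,48)))
E
```

```text
A (array([474.3, -96.8, 116. ]), np.float64(59.52892227628839))
B (array([ 461. , -170.5,  116. ]), np.float64(58.89379626007952))
C (array([ 447.5, -243.7,  116. ]), np.float64(61.10765398440823))
```

Emit:
send_rows(
  deltas=[
    [0,0,0.04,0,0.5],
    [0,0,0.035,0,0.5],
    [0,0,0.02,0,0.5],
    [0,0,0.0135,0,0.5],
    [0,0,0,0,0.5],
    [0,0,0,0,0],
    [0,0,0,0,0],
    [0,0,0,0,0],
  ],
)

```text
time_s: 26.1
tool_pos: [461.1, -172.4, 143.9]
ee_rot: [0.002, 0.122, 0.993, -0.001]
wrist_force: [0.2, -0.6, -0.9]
finger_gap: 4.8
```

Emit:
send_rows(
  deltas=[
    [0,0,0,0,0],
    [0,0,0,0,0],
    [0,0,-0.015,0,0],
    [0,0,-0.03,0,0],
    [0,0,-0.045,0,0],
    [0,0,0,0,0],
    [0,0,0,0,0],
  ],
)

```text
time_s: 26.8
tool_pos: [460.7, -171.4, 233.4]
ee_rot: [0.001, 0.122, 0.993, -0.0]
wrist_force: [-0.2, -0.9, -3.2]
finger_gap: 5.1
```

Emit:
send_rows(
  deltas=[
    [-0.0145,0.0338,0,0,0],
    [-0.0145,0.0338,0,0,0],
    [-0.0145,0.0338,0,0,0],
    [-0.0145,0.0338,0,0,0],
    [-0.0145,0.0338,0,0,0],
    [0,0,0,0.141,0],
    [0,0,0,0.141,0],
    [0,0,0,0.141,0],
  ],
)

```text
time_s: 27.6
tool_pos: [570.1, -24.0, 229.0]
ee_rot: [-0.003, 0.33, 0.944, -0.0]
wrist_force: [0.3, -0.7, -1.4]
finger_gap: 4.8
```

Emit:
send_rows(
  deltas=[
    [0,0,0,0.141,0],
    [0,0,0,0.141,0],
    [0,0,0,0.141,0],
    [0,0,0,0.141,0],
    [0,0,0,0.141,0],
    [0,0,0,0.141,0],
    [0,0,0,0,0],
    [0,0,0,0,0],
  ],
)

```text
time_s: 28.4
tool_pos: [570.4, -24.7, 230.1]
ee_rot: [-0.001, 0.686, 0.728, -0.001]
wrist_force: [-0.2, -0.9, -1.7]
finger_gap: 4.9
```

Emit:
send_rows(
  deltas=[
    [0,0,0.024,0,0],
    [0,0.014,0.02,0,0],
    [0,0.014,0,0,0],
    [0,0,0,0,0],
    [0,0,0,0,0],
    [0,0,0,0,0],
  ],
)

```text
time_s: 29.0
tool_pos: [599.0, -23.5, 188.4]
ee_rot: [0.0, 0.686, 0.727, 0.0]
wrist_force: [0.3, -0.0, -1.4]
finger_gap: 5.0
```

```bash
python3 - <<'E'
from h import *
np.set_printoptions(precision=2,suppress=True)
o=get_obs();t=o['tool_pos'];print(t,o['ee_rot'],o['wrist_force'])
P=np.array([616.6,-18.6,162]);a=np.radians(3.37);ex=np.array([np.cos(a),np.sin(a),0]);ey=np.array([-np.sin(a),np.cos(a),0]);ez=np.array([0,0,1.])
p=proj("scene",P);print("pins",p,[(proj("scene",P+10*v)-p) for v in(ex,ey,ez)],"tool rel",[(t-P)@v for v in(ex,ey,ez)])
print("pred hole mid",proj("scene",t+3*ex-26*ez))
crop("scene",235,200,80,60,10,"pics/s10.png",10)
# automatic: bright blobs inside plate & dark pins, along rows
im=viewer.camera("scene");cv2.imwrite("pics/full10.png",im);g=cv2.cvtColor(im,cv2.COLOR_BGR2GRAY)
h=proj("scene",t+3*ex-26*ez);u,v=int(h[0]),int(h[1])
for r in range(v-8,v+13):print(r,*["%3d"%x for x in g[r,u-20:u+22]])
print("cols from",u-20)
E
```

```text
[598.98 -23.46 188.36] [0.   0.69 0.73 0.  ] [ 0.27 -0.01 -1.44]
pins [270.41 240.73] [array([-0.46,  3.21]), array([3.67, 0.36]), array([-0.06, -1.86])] tool rel [np.float64(-17.87312543636569), np.float64(-3.8173569662104647), np.float64(26.36238812237943)]
pred hole mid [269.7  235.81]
227  80  78  94 105 108 110 110 113 116 117 123 133 137 137 127 107  94  95  95  92  79  65  61  62  90 135 175 199 207 210 212 211 214 218 223 226 227 228 229 229 228 228
228  80  77  89  99 101 103 104 103 104 105 105 108 107  98  88  84  87  95  95  91  83  76  73  73  88 118 148 166 174 178 179 180 187 192 201 207 214 218 222 223 225 226
229  81  77  88  98 103 104 102 102 103 104 101 101  95  81  71  75  87  93  97  90  81  78  77  71  84 102 121 130 134 138 142 142 149 153 160 167 173 184 189 196 203 219
230  81  77  87  96 102 101 102 101 101 100 100  98  86  74  68  76  87  94  94  87  75  71  69  70  82  98 109 111 113 115 117 117 119 120 124 128 132 138 144 156 181 213
231  82  78  85  94 100 101 101 101 101 103 101  97  84  73  69  77  90  95  92  82  70  64  63  66  79  98 106 109 110 11
[... 2115 characters left out ...]
44 228 225 221 212 190 156 123 108  98  95  98 100 104 108 110 109 110 108 109 109 110 110 108 108 110 108 110 110 109 108 104  93  88  93 102 108 108 109 114 143 191 219
245 229 227 225 223 206 168 129 109  99  98  99 102 105 108 108 109 110 109 109 109 108 110 108 110 110 110 109 108 110 108 102  92  90  96 105 107 110 109 114 146 191 219
246 228 228 225 223 214 174 131 108  99  96  98 104 106 106 108 109 109 110 110 108 110 109 108 108 110 109 108 110 108 108 102  89  91  96 105 108 108 111 116 148 194 219
247 229 229 228 226 214 178 133 109  96  95 102 105 107 108 109 109 109 109 108 107 110 109 109 108 110 110 109 110 109 106  98  90  92  98 105 109 109 112 117 149 194 220
cols from 249
```

The pixel rows give holes at columns 260.0 and 281.7 and pins at 258.3 and 281.0. After allowing for the forward travel, the plate needs about 1 mm towards −y.

Emit:
send_rows(
  deltas=[
    [-0.0012,0,0,0,0],
    [0,0.009,0,0,0],
    [0,0.009,0,0,0],
    [0,0.005,0.001,0,0],
    [0,0.005,0.001,0,0],
    [0,0,0,0,0],
  ],
)

```text
time_s: 29.7
tool_pos: [627.9, -23.0, 185.1]
ee_rot: [-0.0, 0.687, 0.727, -0.0]
wrist_force: [1.3, -0.1, -1.5]
finger_gap: 4.7
```

Emit:
send_rows(
  deltas=[
    [0,0.006,0.001,0,0],
    [0,0.006,0.001,0,0],
    [0,0,0,0,0],
  ],
)

```text
time_s: 30.0
tool_pos: [639.8, -22.3, 183.3]
ee_rot: [-0.0, 0.687, 0.727, -0.0]
wrist_force: [-0.9, 0.1, -1.9]
finger_gap: 4.7
```

Emit:
send_rows(
  deltas=[
    [0,0.006,0.001,0,0],
    [0,0.004,0.001,0,0],
    [0,0,0,0,0],
    [0,0,0,0,0],
  ],
)

```text
time_s: 30.4
tool_pos: [649.2, -21.8, 181.7]
ee_rot: [-0.0, 0.687, 0.727, -0.0]
wrist_force: [-0.2, -0.4, -2.2]
finger_gap: 5.1
```

```bash
python3 - <<'E'
from h import *
np.set_printoptions(precision=2,suppress=True)
o=get_obs();t=o['tool_pos'];print(t,o['wrist_force'],o['wrist_torque'])
im=viewer.camera("scene");cv2.imwrite("pics/full11.png",im);g=cv2.cvtColor(im,cv2.COLOR_BGR2GRAY)
for r in range(236,258):print(r,*["%3d"%x for x in g[r,249:291]])
E
```

```text
[649.21 -21.78 181.68] [-0.24 -0.41 -2.22] [-0.03 -0.04  0.04]
236  86  88  89  91  92  96  98  93  82  67  52  46  49  46  46  47  50  50  47  52  54  51  51  80 135 192 222 227 228 227 226 228 227 227 227 226 227 227 226 226 226 226
237  89  90  91  91  92  93  97  96  86  72  57  50  48  48  49  49  50  49  51  52  51  51  57  93 151 201 223 228 227 227 227 227 227 228 228 228 227 226 225 226 226 226
238  85  86  89  92  90  92  97  95  92  78  62  51  50  48  50  50  52  52  53  52  55  52  61 105 167 211 225 228 227 226 225 225 225 225 226 229 226 227 224 225 225 226
239  82  83  87  90  89  89  93  98  93  84  65  52  53  53  58  55  52  55  55  55  53  52  64 115 178 216 225 227 226 226 225 224 223 224 226 227 227 226 225 225 227 226
240 103  92  88  90  89  91  94  98  99  86  70  56  55  59  63  61  58  57  56  55  55  53  69 122 183 218 225 226 227 226 225 222 218 219 224 228 228 227 227 226 226 226
241 141 118 106 102 100 103 110 123 126 116  99  80  67  68  71  69  64  58  58  57  51  53  72 128 188 218 225 227 227 227 224 211 197 199 217 226 228 228 229 228 227 226
242 1
[... 2046 characters left out ...]
 219 224 225
254 111 108 101  95  95 107 113 109  99  92  92  95  94  91  90  92  91  91  87  92 101 110 113 114 114 114 114 119 124 119 105  92  91  95 104 109 116 146 190 218 223 225
255 106 105 104  98 101 118 131 133 131 129 128 127 121 117 119 120 120 118 116 120 123 126 129 129 126 124 125 125 120 113 103  98  97 100 108 113 118 146 186 210 216 219
256 107 106 106 102 103 114 130 143 152 154 151 143 131 131 139 144 142 135 129 128 131 136 138 137 136 133 136 132 128 125 120 119 118 119 124 126 128 141 167 187 193 197
257 106 106 107 102 105 114 127 146 161 166 160 143 130 131 146 157 152 138 124 117 120 135 139 140 136 131 128 131 133 135 136 135 132 131 134 137 139 145 151 161 166 173
```

Palette B's right pin shows through its hole (column 281, row 254) and its tip beyond the plate (281,243), with no contact force. Releasing it and going to C.

Emit:
send_rows(
  deltas=[
    [0,0.001,0.002,0,0],
    [0,0,0,0,0],
    [0,0,0,0,0.2],
    [0,0,0,0,0.4],
    [0,0,0,0,0.5],
    [0,0,0,0,0.5],
    [0,0,-0.03,0,0.5],
    [0,0,-0.04,0,0.5],
  ],
)

```text
time_s: 31.25
tool_pos: [648.5, -21.5, 246.6]
ee_rot: [-0.003, 0.687, 0.727, -0.002]
wrist_force: [1.0, 0.2, -0.2]
finger_gap: 42.9
```

Emit:
send_rows(
  deltas=[
    [-0.0264,-0.0272,0,0,0.5],
    [-0.0264,-0.0272,0,0,0.5],
    [-0.0264,-0.0272,0,0,0.5],
    [-0.0264,-0.0272,0,0,0.5],
    [-0.0264,-0.0272,0,0,0.5],
    [-0.0264,-0.0272,0,0,0.5],
    [-0.0264,-0.0272,0,0,0.5],
    [-0.0264,-0.0272,0,0,0.5],
  ],
)

```text
time_s: 32.05
tool_pos: [443.9, -245.9, 249.9]
ee_rot: [0.0, 0.687, 0.727, 0.0]
wrist_force: [1.2, -0.1, 0.9]
finger_gap: 42.5
```

Emit:
send_rows(
  deltas=[
    [0,0,0,-0.141,0.5],
    [0,0,0,-0.141,0.5],
    [0,0,0,-0.141,0.5],
    [0,0,0,-0.141,0.5],
    [0,0,0,-0.141,0.5],
    [0,0,0,-0.141,0.5],
    [0,0,0,-0.141,0.5],
    [0,0,0,-0.141,0.5],
  ],
)

```text
time_s: 32.85
tool_pos: [445.1, -245.0, 249.8]
ee_rot: [0.0, 0.189, 0.982, -0.0]
wrist_force: [0.8, -0.7, -0.5]
finger_gap: 42.6
```

Emit:
send_rows(
  deltas=[
    [0,0,0,-0.141,0.5],
    [0,0,0,0,0.5],
    [0,0,0,0,0.5],
  ],
)

```text
time_s: 33.15
tool_pos: [445.1, -245.0, 249.8]
ee_rot: [0.0, 0.124, 0.992, -0.0]
wrist_force: [0.2, 0.6, 0.2]
finger_gap: 42.7
```

```bash
python3 - <<'E'
from h import *
im=viewer.camera("scene");cv2.imwrite("pics/full12.png",im);g=cv2.cvtColor(im,cv2.COLOR_BGR2GRAY)
print("B top edge region cols 245-295");
for r in range(238,258,2):print(r,*["%3d"%x for x in g[r,245:295]])
print("A cols 288-338")
for r in range(242,262,2):print(r,*["%3d"%x for x in g[r,288:338]])
E
```

```text
B top edge region cols 245-295
238  90  88  89  89  88  88  91  91  90  91  95  97  97  97  96  98 100 119 152 188 213 219 222 222 223 224 224 223 222 222 223 224 223 221 222 221 221 222 222 220 214 203 197 193 192 190 193 193 192 192
240 170 154 137 118 106  97  87  85  86  88  89  95  94  89  89  94 114 151 190 213 221 224 224 222 223 224 224 224 222 222 222 222 223 222 220 217 213 215 214 210 200 196 193 193 191 192 191 190 190 191
242 217 216 211 202 190 176 157 137 125 119 115 116 117 114 118 130 154 185 211 220 222 223 223 222 222 224 224 224 224 223 223 222 223 222 216 189 160 158 177 190 195 198 196 197 193 192 190 190 188 190
244 205 209 209 201 192 186 183 180 180 184 184 189 192 192 194 199 207 216 221 223 225 224 224 223 224 223 225 224 225 224 224 224 224 223 211 175 139 140 167 186 195 198 198 195 191 192 189 188 189 188
246 191 193 190 175 148 126 121 120 123 126 130 135 140 145 151 159 166 171 178 182 185 186 188 191 192 199 203 206 209 216 218 219 220 219 214 200 194 198 203 211 214 213 206 199 196 193 190 189 193 197
248 192 194 190 180 151 119 104 100 100 103 101 1
[... 2325 characters left out ...]
 101 103 103 102 103 103 104 104 105 107 108 109 112 115 125 150 189 217 225 227 225 224
256 161 165 170 173 167 147 124 111 109 107 101  96  91  91  94  96 100 103 101 102 103 102 101 101 102 102 102 103 102 101 102 103 101 103 101 102 100 101 103 102 101 104 121 160 199 219 223 226 224 224
258 143 146 154 163 164 161 157 150 139 131 125 121 119 118 117 120 121 121 119 119 116 115 113 110 109 109 109 109 107 108 107 107 108 102  96  91  90  92  97  99 100 106 123 151 176 193 205 215 218 217
260 156 157 160 162 163 162 163 158 148 130 120 126 137 144 144 140 135 127 131 136 141 141 135 131 131 134 135 137 134 132 131 130 128 125 120 117 114 115 117 120 118 120 124 128 135 142 150 157 160 159
```

Emit:
send_rows(
  deltas=[
    [0,0,0.04,0,0.5],
    [0,0,0.035,0,0.5],
    [0,0,0.02,0,0.5],
    [0,0,0.013,0,0.5],
    [0,0,0,0,0.5],
    [0,0,0,0,0],
    [0,0,0,0,0],
    [0,0,0,0,0],
  ],
)

```text
time_s: 34.0
tool_pos: [446.1, -246.1, 144.0]
ee_rot: [0.002, 0.122, 0.993, -0.001]
wrist_force: [0.8, -0.7, -1.3]
finger_gap: 5.1
```

Emit:
send_rows(
  deltas=[
    [0,0,0,0,0],
    [0,0,0,0,0],
    [0,0,-0.015,0,0],
    [0,0,-0.03,0,0],
    [0,0,-0.045,0,0],
    [0,0,0,0,0],
    [0,0,0,0,0],
  ],
)

```text
time_s: 34.7
tool_pos: [445.7, -245.2, 233.5]
ee_rot: [0.001, 0.122, 0.993, -0.0]
wrist_force: [0.7, -0.1, -2.2]
finger_gap: 5.2
```

Emit:
send_rows(
  deltas=[
    [-0.0258,0.034,0,0,0],
    [-0.0258,0.034,0,0,0],
    [-0.0258,0.034,0,0,0],
    [-0.0258,0.034,0,0,0],
    [0,0,0,0.141,0],
    [0,0,0,0.141,0],
    [0,0,0,0.141,0],
    [0,0,0,0.141,0],
  ],
)

```text
time_s: 35.5
tool_pos: [577.0, -137.1, 229.1]
ee_rot: [-0.003, 0.396, 0.918, 0.0]
wrist_force: [0.1, 0.2, -1.3]
finger_gap: 5.1
```

Emit:
send_rows(
  deltas=[
    [0,0,0,0.141,0],
    [0,0,0,0.141,0],
    [0,0,0,0.141,0],
    [0,0,0,0.141,0],
    [0,0,0,0.141,0],
    [0,0,0,0,0],
    [0,0,0,0,0],
  ],
)

```text
time_s: 36.2
tool_pos: [577.3, -137.6, 230.1]
ee_rot: [-0.002, 0.686, 0.728, -0.001]
wrist_force: [-0.3, 0.4, -0.5]
finger_gap: 5.0
```

Emit:
send_rows(
  deltas=[
    [0,0,0.024,0,0],
    [0,0.014,0.02,0,0],
    [0,0.014,0,0,0],
    [0,0,0,0,0],
    [0,0,0,0,0],
    [0,0,0,0,0],
  ],
)

```text
time_s: 36.8
tool_pos: [605.8, -136.5, 188.4]
ee_rot: [0.0, 0.686, 0.727, 0.0]
wrist_force: [-1.0, 0.1, -0.9]
finger_gap: 5.3
```

```bash
python3 - <<'E'
from h import *
np.set_printoptions(precision=2,suppress=True)
o=get_obs();t=o['tool_pos'];print(t,o['ee_rot'],o['wrist_force'])
P=np.array([623.4,-133.4,162]);a=np.radians(3.37);ex=np.array([np.cos(a),np.sin(a),0]);ey=np.array([-np.sin(a),np.cos(a),0]);ez=np.array([0,0,1.])
p=proj("scene",P);print("pins",p,[(proj("scene",P+10*v)-p) for v in(ex,ey,ez)],"tool rel",[(t-P)@v for v in(ex,ey,ez)])
im=viewer.camera("scene");cv2.imwrite("pics/full13.png",im);g=cv2.cvtColor(im,cv2.COLOR_BGR2GRAY)
h=proj("scene",t+3*ex-26*ez);u,v=int(h[0]),int(h[1]);print("pred",h)
for r in range(v-7,v+13):print(r,*["%3d"%x for x in g[r,u-22:u+24]])
print("cols from",u-22)
E
```

```text
[ 605.82 -136.53  188.4 ] [0.   0.69 0.73 0.  ] [-0.95  0.14 -0.92]
pins [228.52 236.62] [array([-0.67,  3.17]), array([3.62, 0.36]), array([-0.37, -1.88])] tool rel [np.float64(-17.738658610668157), np.float64(-2.095759928640491), np.float64(26.40477853837413)]
pred [228.72 231.86]
224 134 118 104  95  95 103 103 106 106 104  98  91  89  93  98  96  92  83  80  75  69  61  56  61  85 118 145 160 168 170 174 172 175 177 179 189 197 205 208 209 196 162 122  99  95  98
225 185 169 147 122 110 106 106 104 106  99  88  78  77  87  96  94  88  80  76  74  70  64  58  66  79 103 118 126 132 135 139 143 143 147 153 160 170 176 183 188 182 156 118  92  88  96
226 219 212 194 174 149 129 112 106 103  92  80  74  79  89  96  93  84  74  67  65  62  59  59  66  79  97 106 112 114 115 118 118 119 122 123 125 129 135 140 144 144 134 111  88  84  95
227 227 225 221 211 189 159 129 110 102  88  75  74  82  91  96  91  83  71  64  60  59  56  57  65  79  93 105 108 111 111 112 112 112 111 113 112 112 112 115 118 121 121 107  89  85  91
228 229 228 227 224 214 183 142 114 100  86  74  73  83  91  93 
[... 2257 characters left out ...]
10 111 110 111 112 110 110 110 111 110 110 110 111 111 110 107 101  92  93  97 103 109 110 112 113 112 113 116 113 102  93
241 230 229 231 231 232 230 230 225 204 159 117 103 104 106 109 112 110 111 111 111 111 111 111 111 111 110 112 111 110 111 109  98  92  94  99 104 109 109 110 110 112 115 125 136 130 117
242 229 230 231 231 231 231 231 227 213 169 125 104 103 107 110 110 110 111 112 109 110 110 111 111 110 110 110 111 110 109 107  98  90  94 101 106 110 110 112 109 112 118 136 161 169 161
243 231 231 231 230 231 230 231 229 217 176 129 108 106 111 111 111 111 110 112 111 109 111 110 112 110 110 111 111 110 110 106  95  89  96 101 105 110 110 110 110 112 119 141 173 192 192
cols from 206
```

```bash
python3 - <<'E'
import cv2
for f in("full10","full12"):
    g=cv2.cvtColor(cv2.imread(f"pics/{f}.png"),cv2.COLOR_BGR2GRAY)
    print(f)
    for r in range(232,246,2):print(r,*["%3d"%x for x in g[r,210:246]])
E
```

```text
full10
232 214 205 201 200 200 196 196 195 196 197 197 199 200 198 184 164 145 127 107  95  86  85  83  83  85  86  83  81  77  77  80  81  78  76  72  68
234 162 164 171 184 194 196 193 191 193 199 212 221 225 227 224 223 220 214 200 186 168 146 126 105  92  88  86  86  89  91  92  91  91  86  86  86
236 143 142 144 148 161 169 156 137 150 194 220 227 228 227 226 226 226 226 227 227 225 221 215 199 177 159 140 120  99  83  83  86  89  91  96  97
238 143 141 141 138 133 123 109 107 140 192 221 226 226 227 227 226 226 226 227 226 228 228 227 226 224 221 216 197 157 112  96 109 116 112 100  91
240 145 144 143 142 137 121 109 119 158 202 221 226 226 227 225 226 227 228 227 228 229 228 228 228 227 225 220 201 156 124 142 183 206 205 193 175
242 143 142 143 142 136 120 107 113 141 181 214 225 227 228 227 227 227 228 226 226 227 228 228 229 228 226 218 185 137 120 164 205 222 226 226 224
244 143 144 143 144 134 120 108 116 135 171 206 224 227 229 229 228 228 227 226 225 226 226 227 227 228 225 216 173 122 131 184 219 227 228 226 226
full12
232 218 210 200 197 194 192 188 189 190 189 190 18
[... 285 characters left out ...]
 172 188 194 196 193 192 191 199 210 219 221 220 214 206 191 173 154 134 113  96  85  83  84  88  92  93  94
238 223 223 222 221 214 191 151 121 130 164 185 192 192 191 192 191 192 196 203 207 211 214 218 219 217 210 195 172 139 109 102 112 117 109  99  90
240 224 225 225 223 216 184 142 122 141 171 188 193 192 190 189 192 193 194 194 196 196 197 201 209 211 201 188 167 135 115 139 178 198 198 184 170
242 224 224 224 223 213 175 131 126 155 180 193 193 194 192 193 192 193 191 193 191 192 195 196 198 197 192 180 157 122 115 151 184 204 213 216 217
244 224 224 224 222 209 169 134 140 173 196 206 205 203 199 196 193 194 191 189 188 189 192 193 193 191 191 179 145 114 123 159 185 195 197 200 205
```

Emit:
send_rows(
  deltas=[
    [-0.0022,0,0,0,0],
    [0,0.009,0,0,0],
    [0,0.009,0,0,0],
    [0,0.005,0.001,0,0],
    [0,0.005,0.001,0,0],
    [0,0,0,0,0],
  ],
)

```text
time_s: 37.45
tool_pos: [634.7, -137.0, 185.3]
ee_rot: [-0.0, 0.687, 0.727, 0.0]
wrist_force: [0.0, 0.8, -0.9]
finger_gap: 5.1
```

Emit:
send_rows(
  deltas=[
    [0,0.003,0.0005,0,0],
    [0,0.003,0.0005,0,0],
    [0,0,0,0,0],
  ],
)

```text
time_s: 37.75
tool_pos: [640.3, -136.7, 184.6]
ee_rot: [-0.0, 0.687, 0.727, 0.0]
wrist_force: [-0.7, -0.7, -1.6]
finger_gap: 4.6
```

Emit:
send_rows(
  deltas=[
    [0,0.006,0.001,0,0],
    [0,0.006,0.001,0,0],
    [0,0.005,0.001,0,0],
    [0,0,0,0,0],
    [0,0,0,0,0],
  ],
)

```text
time_s: 38.25
tool_pos: [657.2, -135.7, 181.6]
ee_rot: [-0.0, 0.687, 0.727, -0.0]
wrist_force: [0.9, 0.1, -1.4]
finger_gap: 4.7
```

Emit:
send_rows(
  deltas=[
    [0,0,0.0015,0,0],
    [0,0,0,0,0],
    [0,0,0,0,0.2],
    [0,0,0,0,0.4],
    [0,0,0,0,0.5],
    [0,0,0,0,0.5],
    [0,0,-0.03,0,0.5],
    [0,0,-0.04,0,0.5],
  ],
)

```text
time_s: 39.05
tool_pos: [655.3, -135.2, 247.1]
ee_rot: [-0.004, 0.687, 0.727, -0.002]
wrist_force: [1.2, -0.3, -0.0]
finger_gap: 42.7
```

Emit:
send_rows(
  deltas=[
    [0,-0.03,0,0,0],
    [0.03,-0.03,0,0,0],
    [0.04,-0.03,0,0,0],
    [0.04,-0.03,0,0,0],
    [0.04,-0.03,0,0,0],
    [0.04,0,0,0,0],
    [0.04,0,0,0,0],
    [0,0,0,0,0],
  ],
)

```text
time_s: 39.85
tool_pos: [493.2, 89.4, 250.7]
ee_rot: [-0.001, 0.684, 0.729, 0.001]
wrist_force: [0.4, -0.2, 1.0]
finger_gap: 0.0
```

```bash
python3 - <<'E'
from h import *
o=get_obs();print(o['tool_pos'],o['ee_rot'])
crop("scene",190,195,190,100,4.1,"pics/s14.png")
E
```

```text
[493.24705486  89.43326806 250.70237686] [-5.05406780e-04  6.84451737e-01  7.29057328e-01  9.88390579e-04]
```

View pics/s14.png

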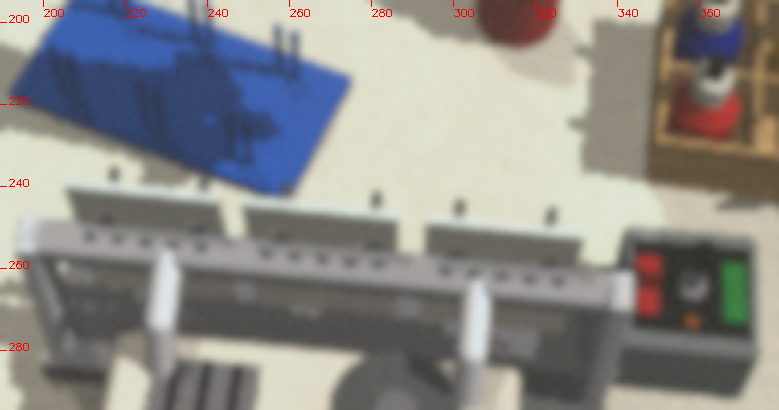

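All three palettes hang at the rail with pin tips showing behind them, and the rack is empty. Last comes the toggle, located from the midpoint of the colour patches.

```bash
python3 - <<'E'
from h import *
np.set_printoptions(precision=1,suppress=True)
for n in("top","scene"):
    hsv=cv2.cvtColor(viewer.camera(n),cv2.COLOR_BGR2HSV);c=[]
    for nm,lo,hi in(("g",(50,110,60),(85,255,255)),("r",(0,150,100),(8,255,255)),("r2",(172,150,100),(180,255,255))):
        k,l,st,ce=cv2.connectedComponentsWithStats(cv2.inRange(hsv,lo,hi))
        for i in range(1,k):
            q=on(n,ce[i],76)
            if st[i,4]>6 and abs(q[0]-600)<60 and abs(q[1]-228)<70: print(n,nm,st[i,4],ce[i],q)
P=np.array([600,229,135.])
g=cv2.cvtColor(viewer.camera("scene"),cv2.COLOR_BGR2GRAY);u,v=proj("scene",P).astype(int);print(u,v)
for r in range(v-8,v+14):print(r,*["%3d"%x for x in g[r,u-20:u+18]])
E
```

```text
scene g 63 [368.9 265.8] [601.  261.2  76. ]
scene r 21 [348. 259.] [589.5 201.1  76. ]
scene r 27 [347.9 267.6] [616.8 203.   76. ]
360 253
245 225 225 224 225 226 225 225 225 225 222 219 212 203 199 197 197 196 196 195 197 199 198 197 188 168 146 136 126 125 123 126 122 123 124 132 142 152 154
246 225 225 224 224 224 224 223 224 225 223 220 212 202 199 198 197 198 198 197 195 198 199 196 191 179 167 161 158 159 160 160 158 159 158 162 172 180 181
247 225 225 224 224 224 223 224 224 224 224 217 211 203 200 199 199 197 196 197 197 197 197 198 198 194 189 186 185 185 186 186 185 186 185 185 187 189 191
248 225 225 224 222 221 220 221 222 223 222 217 209 201 200 199 197 195 195 197 196 198 197 197 197 198 195 195 194 195 194 194 194 195 194 194 194 194 194
249 225 223 218 212 208 207 212 212 215 214 209 201 196 195 194 194 192 193 195 194 195 196 194 195 195 194 196 196 196 193 196 196 196 196 196 196 195 195
250 223 215 199 182 178 180 183 188 190 188 183 177 176 178 179 179 181 183 186 187 188 187 186 187 186 189 190 192 195 194 195 195 197 199 197 195 195 194
251 220 202 170 150 148
[... 1772 characters left out ...]
  73  78  78  68  58  55  64  81  94 100 101  98  91  93 113 144 172 192 195
263 184 200 204 189 149 104  74  64  65  63  62  57  51  52  54  61  72  78  76  81  92  94  80  65  55  62  78  92 100 100  98  92  93 113 145 173 189 196
264 185 200 204 191 152 108  78  70  69  67  63  57  52  51  53  67  78  85  86  92 107 109  92  67  56  62  79  93  98  99  97  91  93 113 146 173 191 195
265 185 200 203 191 155 113  87  80  80  77  71  60  54  51  55  66  86  99 104 109 117 114  93  67  56  63  76  92  99 101  98  91  93 114 145 176 191 197
266 187 202 204 189 157 116  95  89  87  86  78  63  57  50  53  66  88 105 112 117 117 107  85  63  53  63  77  91  99  98  99  92  93 113 146 176 193 196
```

Emit:
send_rows(
  deltas=[
    [0.0268,0.0283,0,0,0],
    [0.0268,0.0283,0,0,0],
    [0.0268,0.0283,0,0,0],
    [0.0268,0.0283,0,0,0],
    [0,0,0.03,0,0],
    [0,0,0.03,0,0],
    [0,0,0,0,0],
    [0,0,0,0,0],
  ],
)

```text
time_s: 40.85
tool_pos: [600.9, 197.4, 189.6]
ee_rot: [-0.001, 0.687, 0.726, -0.001]
wrist_force: [0.1, -0.4, 0.3]
finger_gap: 0.2
```

Emit:
send_rows(
  deltas=[
    [0,0,0.03,0,0],
    [0,0,0.03,0,0],
    [0,0,0.011,0,0],
    [0,0,0,0,0],
    [0.008,0,0,0,0],
    [0.005,0,0,0,0],
    [0,0,0,0,0],
    [0,0,0,0,0],
  ],
)

```text
time_s: 41.65
tool_pos: [601.1, 212.4, 120.7]
ee_rot: [0.001, 0.686, 0.727, 0.001]
wrist_force: [0.5, 0.3, -0.3]
finger_gap: 0.1
```

Emit:
send_rows(
  deltas=[
    [0.004,0,0,0,0],
    [0.004,0,0,0,0],
    [0,0,0,0,0],
    [0,0,0,0,0],
  ],
)

```text
time_s: 42.05
tool_pos: [600.4, 219.6, 119.8]
ee_rot: [0.001, 0.687, 0.727, 0.0]
wrist_force: [1.5, -2.2, 1.9]
finger_gap: -0.2
```

Emit:
send_rows(
  deltas=[
    [0.004,0,0,0,0],
    [0,0,0,0,0],
    [0,0,0,0,0],
  ],
)

```text
time_s: 42.35
tool_pos: [600.1, 223.6, 119.6]
ee_rot: [0.0, 0.687, 0.727, 0.0]
wrist_force: [1.6, -3.9, 4.2]
finger_gap: 0.1
```

Emit:
send_rows(
  deltas=[
    [0.004,0,0,0,0],
    [0,0,0,0,0],
    [0,0,0,0,0],
  ],
)

```text
time_s: 42.65
tool_pos: [599.7, 227.6, 119.3]
ee_rot: [0.0, 0.687, 0.727, -0.0]
wrist_force: [0.5, -3.6, 2.6]
finger_gap: -0.2
```

Emit:
send_rows(
  deltas=[
    [0.003,0,0,0,0],
    [0,0,0,0,0],
    [0,0,0,0,0],
  ],
)

```text
time_s: 42.95
tool_pos: [599.4, 230.1, 119.0]
ee_rot: [0.001, 0.687, 0.727, -0.001]
wrist_force: [1.9, -5.3, 2.4]
finger_gap: -0.3
```

Emit:
send_rows(
  deltas=[
    [0.002,0,0,0,0],
    [0,0,0,0,0],
    [0,0,0,0,0],
  ],
)

```text
time_s: 43.25
tool_pos: [599.3, 231.3, 118.8]
ee_rot: [0.001, 0.687, 0.727, -0.001]
wrist_force: [1.7, -6.6, 1.9]
finger_gap: -0.1
```

```bash
python3 - <<'E'
from h import *
o=get_obs();print(o['tool_pos'],o['wrist_force'])
crop("scene",320,190,80,60,10,"pics/s15.png",10)
E
```

```text
[599.32928453 231.28060607 118.75834203] [ 1.71550044 -6.61944874  1.94373541]
```

View pics/s15.png

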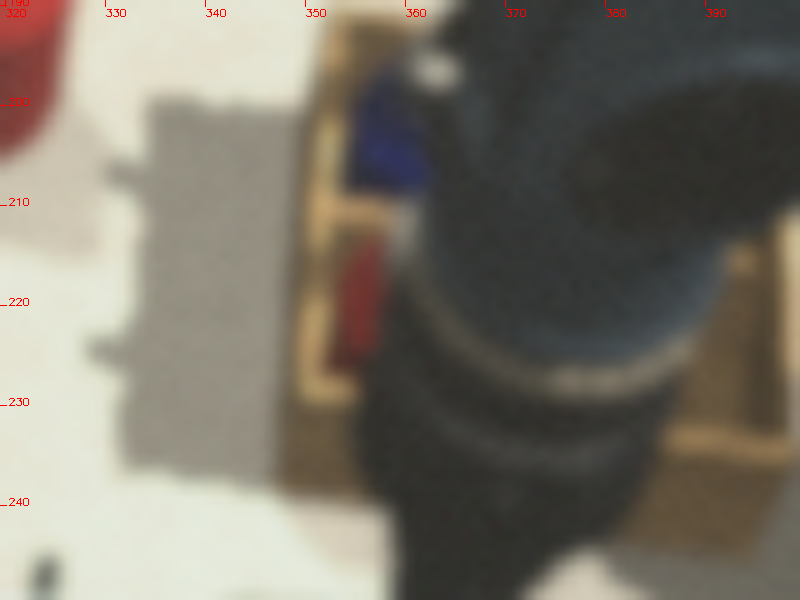

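The crop shows only the gripper over the console, so force has to judge it. At 6.6 N the lever is near its stop. One more small push, then hold.

Emit:
send_rows(
  deltas=[
    [0.002,0,0,0,0],
    [0,0,0,0,0],
    [0,0,0,0,0],
    [0,0,0,0,0],
    [0,0,0,0,0],
    [0,0,0,0,0],
    [0,0,0,0,0],
    [0,0,0,0,0],
  ],
)

```text
time_s: 44.1
tool_pos: [599.4, 231.6, 118.8]
ee_rot: [0.002, 0.687, 0.726, -0.002]
wrist_force: [2.9, -10.4, 2.0]
finger_gap: 0.1
```

Emit:
send_rows(
  deltas=[
    [0,0,0,0,0],
    [0,0,0,0,0],
    [0,0,0,0,0],
    [0,0,0,0,0],
    [0,0,0,0,0],
    [0,0,0,0,0],
    [0,0,0,0,0],
    [0,0,0,0,0],
  ],
)

```text
time_s: 44.9
tool_pos: [599.3, 231.6, 118.7]
ee_rot: [0.002, 0.687, 0.726, -0.002]
wrist_force: [2.4, -9.4, 1.6]
finger_gap: 0.6
```

Emit:
send_rows(
  deltas=[
    [0,0,0,0,0],
    [0,0,0,0,0],
    [0,0,0,0,0],
    [0,0,0,0,0],
    [0,0,0,0,0],
    [0,0,0,0,0],
    [0,0,0,0,0],
    [0,0,0,0,0],
  ],
)

```text
time_s: 45.7
tool_pos: [599.3, 231.6, 118.8]
ee_rot: [0.002, 0.687, 0.726, -0.002]
wrist_force: [2.1, -9.7, 2.4]
finger_gap: -0.1
```

Held against the stop for over 2 s. Backing off gently and clearing away.

Emit:
send_rows(
  deltas=[
    [-0.005,0,0,0,0],
    [-0.005,0,0,0,0],
    [-0.005,0,0,0,0],
    [-0.005,0,0,0,0],
    [-0.005,0,0,0,0],
    [-0.005,0,0,0,0],
    [-0.004,0,0,0,0],
    [0,0,0,0,0],
  ],
)

```text
time_s: 46.5
tool_pos: [600.8, 200.5, 118.9]
ee_rot: [-0.0, 0.687, 0.727, -0.0]
wrist_force: [-0.1, 0.3, -0.2]
finger_gap: -0.0
```

Emit:
send_rows(
  deltas=[
    [0,0,0,0,0],
    [0,0,-0.03,0,0],
    [0,0,-0.04,0,0],
    [0,0,-0.04,0,0],
    [0,0,-0.04,0,0],
    [-0.02,-0.045,0,0,0],
    [-0.02,-0.045,0,0,0],
    [-0.02,-0.045,0,0,0],
  ],
)

```text
time_s: 47.3
tool_pos: [469.3, 133.0, 269.8]
ee_rot: [0.0, 0.686, 0.727, 0.0]
wrist_force: [0.7, -0.9, 1.8]
finger_gap: 0.2
```

Emit:
send_rows(
  deltas=[
    [-0.02,-0.045,0,0,0],
    [-0.02,-0.045,0,0,0],
    [-0.02,-0.04,0,0,0],
    [0,0,0,0,0],
    [0,0,0,0,0],
    [0,0,0,0,0],
    [0,0,0,0,0],
    [0,0,0,0,0],
  ],
)

```text
time_s: 48.1
tool_pos: [344.0, 66.3, 269.1]
ee_rot: [-0.0, 0.686, 0.727, -0.0]
wrist_force: [-0.1, -0.2, -0.6]
finger_gap: -0.1
```

```bash
python3 - <<'E'
from h import *
np.set_printoptions(precision=1,suppress=True)
o=get_obs();print(o['time_s'],o['tool_pos'],o['wrist_force'])
im=viewer.camera("scene");cv2.imwrite("pics/full16.png",im);hsv=cv2.cvtColor(im,cv2.COLOR_BGR2HSV);g=cv2.cvtColor(im,cv2.COLOR_BGR2GRAY)
for nm,lo,hi in(("blue",(110,120,50),(128,255,255)),("yellow",(18,140,90),(35,255,255)),("red",(0,150,90),(8,255,255)),("red2",(172,150,90),(180,255,255))):
    k,l,st,c=cv2.connectedComponentsWithStats(cv2.inRange(hsv,lo,hi))
    for i in range(1,k):
        q=on("scene",c[i],45)
        if st[i,4]>30 and 300<q[0]<620 and -320<q[1]<420: print(nm,st[i],c[i],q)
# toggle: column profile of the cap, compared with before
for r in range(253,268,2):print(r,*["%3d"%x for x in g[r,340:378]])
old=cv2.imread("pics/full12.png");d=cv2.absdiff(old,im).max(2)
for nm,(a,b,x,y) in dict(A=(242,262,288,338),B=(238,258,245,295),toggle=(250,270,342,375)).items(): print(nm,d[a:b,x:y].mean(),d[a:b,x:y].max())
for r in range(236,256,3):print(r,*["%3d"%x for x in g[r,202:250]])
E
```

```text
48.1 [344.   66.3 269.1] [-0.1 -0.2 -0.6]
blue [ 194  191   80   51 2240] [234.  216.4] [ 483.4 -162.1   45. ]
yellow [381 204  15  10  94] [388.6 208.8] [371.  318.2  45. ]
red [311 184  15  11  89] [319.5 190.2] [334.6  91.8  45. ]
red [357 219  14   9  69] [364.2 223.7] [440.7 244.3  45. ]
red [346 257   5  15  63] [348. 264.] [589.2 205.5  45. ]
253 174 143 112 103  99  92  91  91  93  94  96  95  98 100 103 104 106 109 112 108 102  97 101 109 117 122 123 128 128 130 132 134 139 153 171 183 189 188
255 167 125 104 108  96  73  60  58  58  57  58  55  57  58  60  62  62  63  63  62  56  56  57  64  70  79  83  86  88  92  95  96 103 123 150 174 184 187
257 158 112 101 112 105  90  85  80  79  75  68  62  54  51  49  53  50  50  49  49  49  48  50  50  52  54  54  56  54  55  57  61  79 112 147 172 186 189
259 124  97  97 104  98  94  96  98  95  90  81  68  58  51  54  51  49  53  51  49  47  47  48  49  51  59  71  80  81  81  79  77  85 111 147 174 188 191
261 168 172 176 162 133  99  84  84  84  83  75  64  54  50  52  56  58  67  66  65  64  63  60  53  54  63  81  93  98  96 
[... 1222 characters left out ...]
  98  99  98  96  98  97  96  99  99 100  99 101 103 104 105 106 108 113 117 119 129 156 188 208 214 211 195 173
248 192 191 191 191 185 167 140 116 109 103 102 100  93  85  85  89  96  97  98  99  99  98  99  98  97  97  98  98  97  97  98  98  97  98  99  97  96  96  96  97 102 124 163 195 211 214 202 165
251 165 164 165 165 164 164 163 155 141 129 128 135 137 137 133 129 127 127 130 131 131 129 125 122 121 118 119 119 119 120 115 113 112 106  99  92  89  91  98 103 103 109 134 174 201 207 197 172
254 161 162 162 163 163 164 162 160 153 146 149 154 161 161 154 145 138 141 150 158 157 144 129 117 127 145 156 153 142 124 120 131 142 146 143 131 121 121 131 142 144 140 139 139 145 153 156 157
```

```bash
python3 - <<'E'
from h import *
np.set_printoptions(precision=1,suppress=True)
for n in("scene","top"):
    im=viewer.camera(n);hsv=cv2.cvtColor(im,cv2.COLOR_BGR2HSV)
    for nm,lo,hi in(("blue",(112,90,25),(135,255,255)),("yellow",(18,140,60),(35,255,255)),("red",(0,140,60),(8,255,255)),("white",(0,0,150),(180,40,255))):
        k,l,st,c=cv2.connectedComponentsWithStats(cv2.inRange(hsv,lo,hi))
        for i in range(1,k):
            q=on(n,c[i],85 if nm=="white" else 48)
            if 12<st[i,4]<400 and 320<q[0]<490 and 190<q[1]<350: print(n,nm,st[i],c[i],q)
    print(n,"tray corners px",[proj(n,(404+a,272+b,65)) for a,b in((75,-75),(75,75),(-75,75),(-75,-75))])
E
```

```text
scene blue [358 201  13   8  55] [365.2 205. ] [370.8 243.4  48. ]
scene yellow [380 204  16  10  97] [388.4 208.8] [373.  316.9  48. ]
scene red [356 218  15  11  86] [363.9 223.8] [443.5 243.   48. ]
scene white [363 195   7   4  21] [366.2 196.7] [365.5 239.8  85. ]
scene white [386 198   9   5  23] [390.2 200.1] [366.  314.2  85. ]
scene white [362 213   7   5  20] [365.  215.4] [437.1 239.8  85. ]
scene tray corners px [array([349. , 228.4]), array([398.9, 235.7]), array([399.3, 195.9]), array([352.5, 189.5])]
top yellow [139 248   9  10  47] [143.4 251.9] [348.  327.2  48. ]
top white [139 244   9   5  22] [143.3 246.5] [359.4 316.8  85. ]
top tray corners px [array([194.8, 202.4]), array([137.6, 201.2]), array([133. , 258.7]), array([191.6, 260. ])]
```

All three bottles are upright in their compartments, and the toggle and palettes check out. Handing in.

```bash
python3 -c "
from workcell import order
print(order.close_job())"
```

```text
the job is handed in; nothing more can be done
None
```

I finished the job and handed it in at about 48 s. No verdict was reported.

- **Bottles:** The small red, blue and yellow dropper bottles stand upright in the tray, one to a compartment. There was no green dropper bottle, so I treated it as absent, and I left the large red bottle alone. The last scene picture puts all three caps within about 8 mm of their compartment centres. The top camera could confirm only the yellow bottle, because the arm hid the other two.
- **Palettes:** All three white palettes hang back at the rail, each on its own pair of pins and let go. From the pixels they sit within about 2 mm of centre sideways. I did not touch the black and purple ones.
- **Toggle:** I pushed it to the green stop, where the force rose to about 10 N with no more travel, and held it there for over two seconds. I judged this by force, because the gripper hid the lever. After I backed off it looks upright, with the same pixel profile as before the push.
- **Other things:** The arm never went near the pot, mug, tape or jar, but I did not measure them again at the end. At hand-in the wrist force was near zero and the arm was clear of everything.

One check disagreed. Palette A sat about 6 mm along its slot from where I gripped it, and my first estimate from its top corners missed that. I found it by comparing the holes with the pin tips and corrected it before hanging.

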